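Fit the gasket on the flow-cell console and pull the start knob

ROBOT

A 6-joint arm with a two-finger parallel gripper is mounted at the origin on a cart in front of the work surface, level with it; the furniture and walls round the work are solid. World frame = base frame: x ahead of the robot, y to its left, z up, the work surface at z = 0. Lengths are in m, angles in rad, forces in N, time in s.
With the tool pointing down it reaches from about 0.3 to 0.875 m from the base axis. Payload 6.4 kg.
Tool frame: the origin (TCP) lies at the very end of the fingers, on their centre line; the grasp point (between the pads) lies ctrl.grip_point_offset behind it (ctrl.grip_point_offset is the distance from the TCP to the grasp point, in m); z points along the fingers, x is the direction in which the jaws open and shut, and the axes are right-handed (so a half turn about z gives the same grasp; the last joint's range is limited). The gripper opens to 85 mm and grips with 20 to 120 N. Pads are 22 mm wide; open, the fingers measure 114 mm over their backs; the gripper's body (76 mm by 85 mm) begins 54 mm behind the grasp point. The pads swing forward as they close: fully open they stand 13 mm farther back than shut.
Start: joints at [-1.435, 0.181, 1.607, -0, 1.354, -0.206], TCP at [0.193, -0.542, 0.231] pointing down, gripper open.
Joint ranges: [-2.99, 2.99], [-0.89, 2.07], [0.3, 2.58], [-1.14, 4.28], [0, 2.63], [-3.12, 3.12]. Speed limits (rad/s): [2.57, 2.57, 3.01, 3.14, 3.14, 3.14].

INTERFACE

Orientations are given as a unit quaternion [w, x, y, z].
In Python, from bench import get_obs, viewer, workorder, ctrl gives the robot as it stands. The module is installed in compiled form; this text tells all that it offers.
- The arm moves only by the tool move_arm, never from a script. Its argument "increments" is a list of rows, each an object of numbers: "tx", "ty", "tz": the shift along the tool's x, y, z in m; "turn": the turn about the tool's z in degrees. A call has 1 to 20 rows; each row is the pose to reach, as a shift and turn from the pose commanded when the call began, along the tool's axes at that moment; what a row does not reach only later rows make up. A row lasts 1/12 s, in which the tool goes at most 41.7 mm and 7.16 degrees, less where a joint would pass 70% of its speed; a pose out of reach is approached as far as the arm can. A call with a gripper value outside its range is refused whole. "gripper" is the opening, from 0 (shut) to 1 (fully open), set as the call begins (left out, the last holds). The fingers move at their own pace and stop on an object; the grip force is fixed at half the most. Time passes only in rows, so rows that repeat a pose let the fingers close. It gives the time, the measured TCP pose, the force and the opening at its end, in the units of the state.
- get_obs(): the state, without advancing time (a new reading comes with each control period).
- viewer.camera(name): name is "scene" or "top" or "wrist"; returns (picture, depth): 480x640x3 uint8, red, green, blue; 480x640 float32, m along the optical axis (not along the pixel's ray), 0 where there is no reading.
- viewer.get_calibration(name): a dict with "intrinsics" (3x3 intrinsics, pixels), "origin" and "attitude" of the camera in the world. Camera axes: x right, y up, looking along -z (the intrinsics and any distortion apply to the point x, -y, -z); pixel columns grow to the right and rows downward; lengths in m; the calibration is good to about 2 mm. A picture is of the moment at which its call begins: read the wrist's pose just before it. get_calibration takes no time and is no camera call; for the wrist camera it gives the pose at the moment of the call.
- workorder.hand_in(): hands the job in, once; it reports no verdict.
The state is a dict: "time_s": time; "q": joint angles; "dq": joint speeds; "joint_efforts": joint torques, N m; "eef_pos": TCP position; "eef_rot": TCP orientation; "wrist_force": force on the tool from outside, world axes, zero at the start; "torque": the same for the moment, N m; "opening": opening from 0.0 (shut) to 1.0 (fully open).
Only numpy, scipy, OpenCV 4.12 (cv2) and the standard library are available. Lean on these libraries where they do the work, as an engineer would, in place of code of your own. Each camera call takes 0.05 s, during which the arm holds its last target.

TASK

Thread the blue gasket plate over both guide pins of the sloping console so that it lies fully home and flat on the metal bar, and let go of it. Then pull the red spring knob outward as far as it goes and let it go back in by itself. Leave the bottle, the jar and the timer alone.

Things in the scene. Friction and masses are not known exactly. Their poses are not given: they have to be found in the camera images.
- gasket_center (a point): centre (half-way up) of the blue rigid gasket plate, 50 (x) x 150 (y) x 10 mm (z), 0.12 kg: flat oblong with two round 14 mm through holes on its y axis, 56 mm either side of the centre (112 mm apart), and a window 18 x 70 mm in the middle. z is normal to its faces; ends and faces are alike. Starts level on the black rest; grip it across the 50 mm width at the middle of its long edges
- rest: fixed black rest under the plate at the start; origin at the centre of its underside, on the worktop. Top 25 mm high, 26 mm wide (x), 64 mm long (y), so the plate's long edges overhang it by 12 mm; its foot is 60 x 64 mm and 5 mm thick, so 20 mm of air lie under the edges
- pin_seat: aluminium bar with two steel guide pins on the console's slope, fixed. Origin: middle of the bar's top face, where the plate must lie. z runs along the pins, outward, leaning 30 degrees from vertical towards the robot; y is the line of the pins; x points up the slope. Pins at y = +56 and -56 mm, 9 mm thick, 35 mm long (the last 8 mm tapered). Plate home: its centre is 5 mm above the origin along z
- console: fixed light grey wedge-shaped console that carries bar and knob, 150 mm deep (x), 250 mm wide (y), 30 mm high in front and about 115 mm behind, sloping by 30 degrees, with a grey panel on the slope. Origin at the centre of its underside; front is -x. The bar (30 mm wide, 150 mm long) stands 30 mm out of the panel, so gripper fingers have room on both sides of it
- knob_grip (a point): centre of the red round head (34 mm diameter, 18 mm thick) of the spring knob on the console's right half, as seen from the robot. Its z axis is that of the pins: it is pulled outward along +z. The head's centre is 31 mm above the grey panel, its underside 22 mm above it; it is to be pinched across its 34 mm diameter. It is 129 mm from the middle of the bar, towards the bar's -y.
- pull_knob (a joint): how far the red knob is pulled out, in m: 0 at rest, 0.014 at the hard outer stop. A spring pulls it in with about 1.5 N at rest and 4.5 N at the stop; when let go it springs back to 0.
- amber_bottle: bystander: brown glass bottle with white cap, 67 mm in diameter, 145 mm high, standing in front and to the left; origin at the centre of its underside
- white_jar: bystander: low white jar with lid, 58 mm in diameter, 50 mm high, standing to the right; origin at the centre of its underside
- timer_box: bystander: small white timer lying near the front edge, 58 x 68 x 19 mm; origin at the centre of its underside

How it is judged:
By the outcome, as a careful person would: the job done as asked, in the order asked, and still so for the second after the job is handed in, with the robot touching nothing.
It also fails if it takes over 43 s, if anything falls off the work surface, if the arm or the gripper's body presses on something with over 40 N, if the wrist force passes 120 N, or if a joint passes its speed limit or range.

## Working session

There is one attempt and no reset: what is moved stays moved. The work goes in short steps, Python scripts to look and compute and a tool call to move; the robot and the scene stay as the last step left them, time stands still between calls to the robot, and variables do not carry over. Pictures are saved under pics/ and viewed, and the job is handed in when it is done.

Besides the shell and the picture viewer there is one more tool, called after ">>>" in YAML: its name, and indented under it one key for each argument. move_arm: Moves the arm, as the interface text tells. Its arguments: {"type":"object","properties":{"increments":{"type":"array"},"gripper":{"type":"number"}},"required":["increments"]}

```bash
mkdir -p pics; ls
python3 - <<'E'
from bench import get_obs, viewer, ctrl
import cv2
o=get_obs()
print({k:(v if not hasattr(v,'round') else v) for k,v in o.items()})
print(ctrl.grip_point_offset)
for n in ("scene","top","wrist"):
    c=viewer.get_calibration(n); print(n,c)
    p,d=viewer.camera(n); cv2.imwrite(f"pics/{n}0.png",p[:,:,::-1])
    import numpy as np; np.save(f"pics/{n}0_d.npy",d); np.save(f"pics/{n}0_p.npy",p)
E
```

```text
pics
{'time_s': 0.0, 'q': array([-1.43535001e+00,  1.81534820e-01,  1.60799008e+00, -2.73575004e-06,
        1.35378955e+00, -2.06290043e-01]), 'dq': array([-0.00103079,  0.00035154,  0.00124205,  0.00072963, -0.00174782,
       -0.00042751]), 'joint_efforts': array([ 1.18860789e-03, -4.44870150e+01, -3.51336873e+01, -2.39319079e-04,
        9.02891537e-03,  1.93218335e-05]), 'eef_pos': array([ 0.19264261, -0.54119604,  0.23039631]), 'eef_rot': array([-6.29012589e-04,  8.17044404e-01, -5.76574107e-01, -5.87783298e-04]), 'wrist_force': array([-0.92501635,  0.473945  , -1.25098398]), 'torque': array([ 0.02557293,  0.00809536, -0.05818846]), 'opening': 1.0045201814718943}
0.0187
scene {'intrinsics': array([[588.19573336,   0.        , 318.7440054 ],
       [  0.        , 588.19573336, 241.92650362],
       [  0.        ,   0.        ,   1.        ]]), 'origin': array([0.09812369, 1.06001547, 1.01544288]), 'attitude': array([-0.20828121, -0.08559779,  0.3766859 ,  0.89855422])}
top {'intrinsics': array([[606.00251605,   0.        , 320.77997848],
       [  0.        , 606.00251605, 233.93862002],
       [  0.        ,   0.        ,   1.        ]]), 'origin': array([0.37308959, 0.18432299, 1.12792217]), 'attitude': array([-0.70296946, -0.04479219,  0.03129058,  0.70911811])}
wrist {'intrinsics': array([[364.35653726,   0.        , 315.79912202],
       [  0.        , 364.35653726, 238.87125263],
       [  0.        ,   0.        ,   1.        ]]), 'origin': array([ 0.25907874, -0.51737501,  0.37305286]), 'attitude': array([ 0.80940882, -0.11225773,  0.08080036, -0.57072486])}
```

View pics/scene0.png

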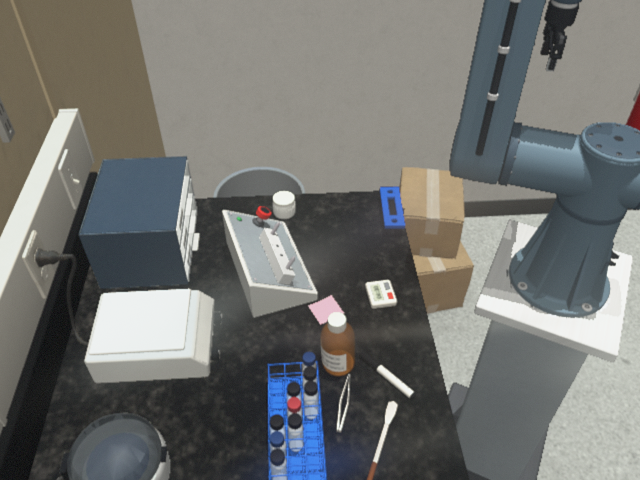

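View pics/top0.png

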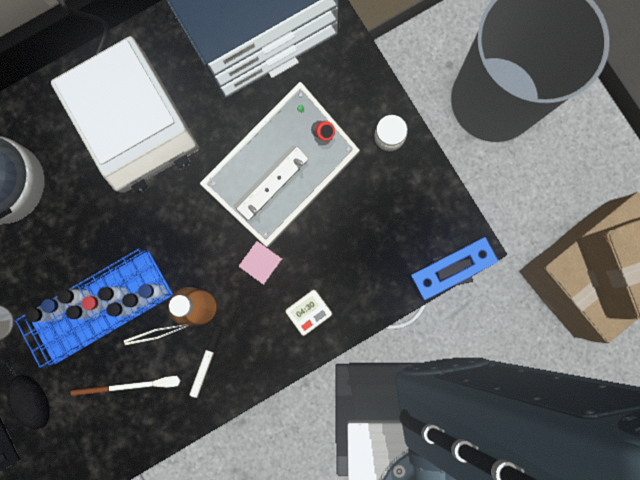

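View pics/wrist0.png

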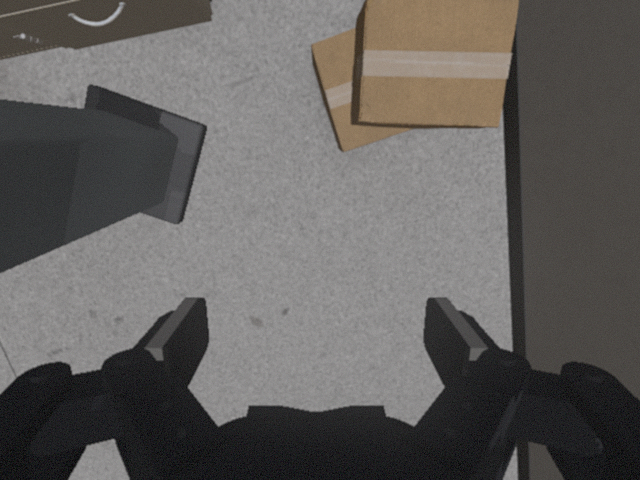

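```bash
cat > h.py <<'E'
import numpy as np, cv2
from scipy.spatial.transform import Rotation as R
from bench import get_obs, viewer, ctrl
def cal(n):
    c=viewer.get_calibration(n); q=c["attitude"]
    return c["intrinsics"],np.array(c["origin"]),R.from_quat([q[1],q[2],q[3],q[0]]).as_matrix()
def rays(c,uv):
    K,o,A=c; uv=np.atleast_2d(uv).astype(float)
    d=np.c_[(uv[:,0]-K[0,2])/K[0,0],-(uv[:,1]-K[1,2])/K[1,1],-np.ones(len(uv))]
    return o,d@A.T
def onz(c,uv,z):
    o,d=rays(c,uv); return o+d*((z-o[2])/d[:,2])[:,None]
def dep(c,uv,D):
    o,d=rays(c,uv); uv=np.atleast_2d(uv).astype(int); return o+d*D[uv[:,1],uv[:,0]][:,None]
def proj(c,P):
    K,o,A=c; p=(np.atleast_2d(P)-o)@A
    return np.c_[K[0,2]+K[0,0]*p[:,0]/-p[:,2],K[1,2]-K[1,1]*p[:,1]/-p[:,2]]
def big(mask):
    cs,_=cv2.findContours(mask.astype(np.uint8),cv2.RETR_EXTERNAL,cv2.CHAIN_APPROX_NONE)
    return max(cs,key=cv2.contourArea)
def toolR():
    q=get_obs()["eef_rot"]; return R.from_quat([q[1],q[2],q[3],q[0]]).as_matrix()
E
cat > m1.py <<'E'
from h import *
np.set_printoptions(precision=4,suppress=True)
c=cal("top"); p=np.load("pics/top0_p.npy"); D=np.load("pics/top0_d.npy")
hsv=cv2.cvtColor(p,cv2.COLOR_RGB2HSV)
m=cv2.inRange(hsv,(105,150,120),(120,255,255)); m[:,:380]=0
ct=big(m); r=cv2.minAreaRect(ct); box=cv2.boxPoints(r)
P=onz(c,box,0.035); print("plate corners",P, "c",P.mean(0), [np.linalg.norm(P[i]-P[i-1]) for i in range(4)])
print("depth z at plate", np.median(dep(c,np.argwhere(m>0)[:,::-1],D)[:,2]))
# windows/holes
cs,hi=cv2.findContours(m,cv2.RETR_CCOMP,cv2.CHAIN_APPROX_NONE)
for k,h in zip(cs,hi[0]):
    if h[3]>=0 and cv2.contourArea(k)>10: 
        M=cv2.moments(k); print("hole",cv2.contourArea(k),onz(c,[M['m10']/M['m00'],M['m01']/M['m00']],.035))
red=cv2.inRange(hsv,(0,120,100),(8,255,255))|cv2.inRange(hsv,(172,120,100),(180,255,255)); red[:,:310]=0; red[160:]=0
ct=big(red); print("red",cv2.minEnclosingCircle(ct))
u=cv2.minEnclosingCircle(ct)[0]; print(dep(c,u,D)); 
# panel plane
pan=np.array([[215,185],[290,115],[330,155],[275,215],[240,190],[310,110]])
Pp=dep(c,pan,D); print(Pp)
for q in ([300,155],[302,163],[270,185],[255,205],[252,212],[240,217],[248,206]): print(q,dep(c,q,D))
big_=cv2.resize(p[70:260,190:370],None,fx=4,fy=4,interpolation=cv2.INTER_CUBIC)[:600,:800]; 
cv2.imwrite("pics/z1.png",cv2.resize(p[75:255,190:370],(600,600),interpolation=cv2.INTER_CUBIC)[:,:,::-1])
E
python3 m1.py
```

```text
plate corners [[ 0.4158  0.0444  0.035 ]
 [ 0.4851 -0.0901  0.035 ]
 [ 0.4393 -0.1124  0.035 ]
 [ 0.3705  0.0216  0.035 ]] c [ 0.4277 -0.0341  0.035 ] [np.float64(0.05070159494729559), np.float64(0.15130090397689874), np.float64(0.050943411645535425), np.float64(0.15055967493165096)]
depth z at plate 0.03585583669902814
hole 20.0 [[ 0.391  -0.0054  0.035 ]]
hole 12.5 [[ 0.3963 -0.0021  0.035 ]]
hole 94.5 [[0.3852 0.0136 0.035 ]]
hole 21.5 [[ 0.3951 -0.0144  0.035 ]]
hole 53.5 [[0.4023 0.0148 0.035 ]]
hole 424.0 [[ 0.4275 -0.0347  0.035 ]]
hole 54.0 [[ 0.4522 -0.0849  0.035 ]]
red ((324.75, 130.5), 9.762911796569824)
[[0.6615 0.1951 0.1126]]
[[0.5704 0.385  0.1036]
 [0.6925 0.2554 0.1035]
 [0.6343 0.1867 0.0472]
 [0.5259 0.2873 0.0417]
 [0.5647 0.3447 0.0845]
 [0.7053 0.2211 0.0898]]
[300, 155] [[0.6224 0.2386 0.0989]]
[302, 163] [[0.6091 0.2353 0.0949]]
[270, 185] [[0.5696 0.2903 0.1019]]
[255, 205] [[0.5361 0.3168 0.0955]]
[252, 212] [[0.5237 0.3218 0.0971]]
[240, 217] [[0.5193 0.3469 0.0679]]
[248, 206] [[0.5326 0.3273 0.1074]]
```

Run:
```python
import cv2
p=cv2.imread("pics/scene0.png"); cv2.imwrite("pics/z2.png",cv2.resize(p[180:330,200:350],(600,600),interpolation=cv2.INTER_CUBIC))
```

```text
(no output)
```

View pics/z1.png

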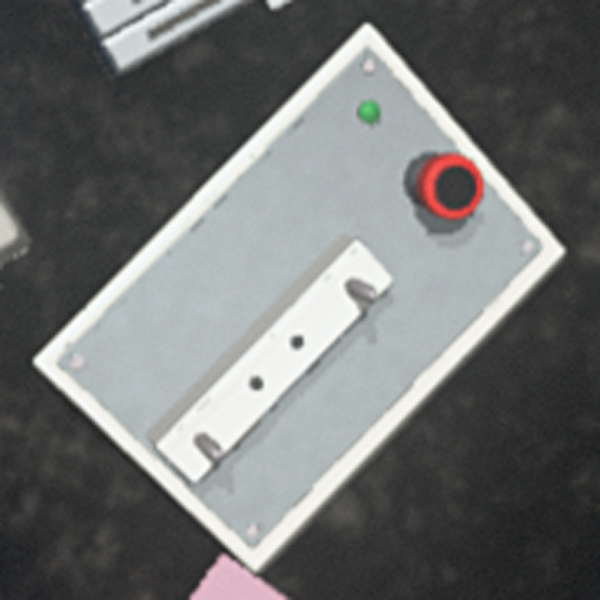

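View pics/z2.png

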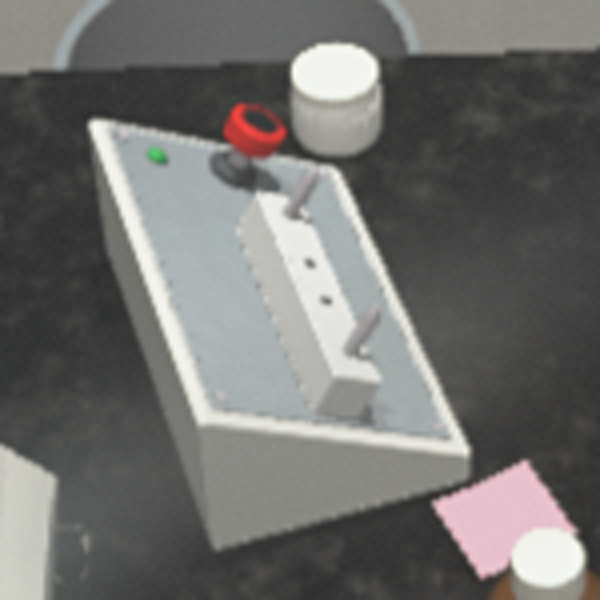

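```bash
cat > m2.py <<'E'
from h import *
np.set_printoptions(precision=4,suppress=True)
c=cal("top"); p=np.load("pics/top0_p.npy"); D=np.load("pics/top0_d.npy")
g=cv2.cvtColor(p,cv2.COLOR_RGB2GRAY)
roi=np.zeros_like(g); cv2.fillPoly(roi,[np.array([[236,205],[236,218],[252,222],[311,160],[297,144]])-[0,0]],1)
m=((g>205)&(roi>0)).astype(np.uint8)
ct=big(m); r=cv2.minAreaRect(ct); box=cv2.boxPoints(r); print(r)
# plane of panel by depth: polygon inside panel excluding bar region
pr=np.zeros_like(g); cv2.fillPoly(pr,[np.array([[215,183],[299,100],[315,115],[225,190]])],1); 
uv=np.argwhere((pr>0)&(D>0))[:,::-1]; P=dep(c,uv,D)
def fit(P):
    for _ in range(3):
        ce=P.mean(0); n=np.linalg.svd(P-ce)[2][2]; n*=np.sign(n[2]); e=(P-ce)@n; P=P[abs(e)<2*e.std()+1e-4]
    return ce,n,e.std()
ce,n,s=fit(P); print("panel",ce,n,s,np.degrees(np.arccos(n[2])),"yaw",np.degrees(np.arctan2(-n[1],-n[0])))
me=cv2.erode(m,np.ones((3,3))); uv=np.argwhere(me>0)[:,::-1]; Pb=dep(c,uv,D); print(len(uv))
cb,nb,sb=fit(Pb); print("bar",cb,nb,sb,"above panel",(cb-ce)@n, np.degrees(np.arccos(nb[2])))
# bar corners on plane
o,d=rays(c,box); Pc=o+d*(((cb-o)@n)/(d@n))[:,None]; print(Pc,Pc.mean(0),[np.linalg.norm(Pc[i]-Pc[i-1]) for i in range(4)])
L=[(Pc[i]-Pc[i-1]) for i in range(4)]; y=max(L,key=np.linalg.norm); print("y yaw",np.degrees(np.arctan2(y[1],y[0])))
im=cv2.resize(p[75:255,190:370],(600,600))[:,:,::-1].copy()
cv2.polylines(im,[((box-[190,75])*600/180).astype(int)],True,(0,0,255)); cv2.imwrite("pics/z3.png",im)
E
python3 m2.py
```

```text
((272.2796630859375, 182.77317810058594), (16.420379638671875, 85.72868347167969), 44.32596206665039)
panel [0.6435 0.2957 0.0973] [-0.3609 -0.3681  0.8569] 0.0016061501801828476 31.027317373415592 yaw 45.56561341660081
913
bar [0.5725 0.2872 0.106 ] [0.681  0.7041 0.2012] 0.0069452819532750554 above panel 0.03621397877624342 78.39398397654304
[[0.5291 0.3461 0.113 ]
 [0.634  0.244  0.1134]
 [0.6174 0.2246 0.098 ]
 [0.5113 0.3282 0.0978]] [0.5729 0.2857 0.1056] [np.float64(0.02951903231682944), np.float64(0.14647896826853649), np.float64(0.029822628279148368), np.float64(0.14832672085244464)]
y yaw 135.69958931235797
```

View pics/z3.png

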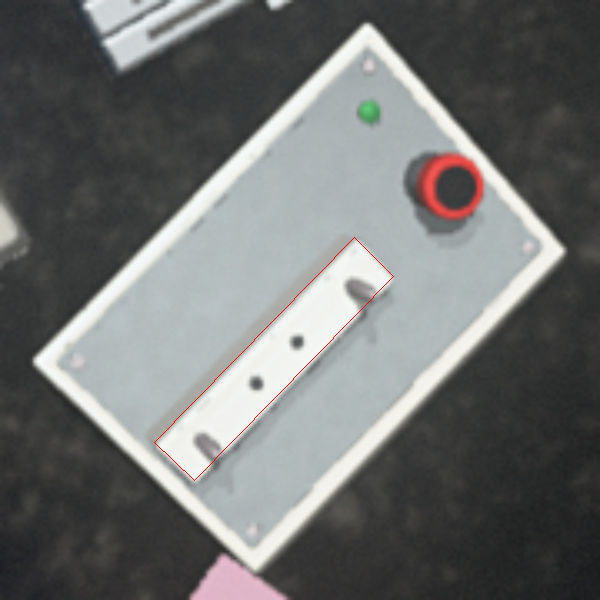

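```bash
cat >> m2.py <<'E'
print("---")
n0=np.array([-.5*np.cos(np.radians(45.6)),-.5*np.sin(np.radians(45.6)),.866])
uv=np.argwhere(me>0)[:,::-1]; Pb=dep(c,uv,D); e=(Pb-ce)@n0; print(np.percentile(e,[5,25,50,75,95]))
o,d=rays(c,box)
for h in (.030,np.median(e)):
    Pc=o+d*(((ce+n0*h-o)@n0)/(d@n0))[:,None]; print(h,Pc.mean(0),[np.linalg.norm(Pc[i]-Pc[i-1]) for i in range(4)])
for q in ([600,300],[610,220],[600,250],[450,265]): print(q,dep(c,q,D))
R0=toolR(); print(R0)
E
python3 m2.py | sed -n '/---/,$p'
```

```text
---
[0.0269 0.0289 0.0301 0.0313 0.0334]
0.03 [0.574  0.2863 0.1   ] [np.float64(0.02949865670226896), np.float64(0.1473207454809907), np.float64(0.02980028701295063), np.float64(0.1490989893762899)]
0.030116785816764646 [0.574  0.2862 0.1001] [np.float64(0.029495201124667646), np.float64(0.14730348780470257), np.float64(0.029796796101301468), np.float64(0.14908152339018482)]
[600, 300] [[ 0.3656 -0.5704 -0.6086]]
[610, 220] [[ 0.5967 -0.6252 -0.6382]]
[600, 250] [[ 0.4987 -0.5304 -0.4994]]
[450, 265] [[ 0.4336 -0.0295  0.0224]]
[[ 0.3352 -0.9422 -0.0002]
 [-0.9422 -0.3352  0.0013]
 [-0.0013 -0.0003 -1.    ]]
```

>>> move_arm:
  increments:
    - {"tx": -0.4,"ty": -0.391,"tz": 0.07,"turn": -97.7}
    - {"tx": -0.4,"ty": -0.391,"tz": 0.07,"turn": -97.7}
    - {"tx": -0.4,"ty": -0.391,"tz": 0.07,"turn": -97.7}
    - {"tx": -0.4,"ty": -0.391,"tz": 0.07,"turn": -97.7}
    - {"tx": -0.4,"ty": -0.391,"tz": 0.07,"turn": -97.7}
    - {"tx": -0.4,"ty": -0.391,"tz": 0.07,"turn": -97.7}
    - {"tx": -0.4,"ty": -0.391,"tz": 0.07,"turn": -97.7}
    - {"tx": -0.4,"ty": -0.391,"tz": 0.07,"turn": -97.7}
    - {"tx": -0.4,"ty": -0.391,"tz": 0.07,"turn": -97.7}
    - {"tx": -0.4,"ty": -0.391,"tz": 0.07,"turn": -97.7}
    - {"tx": -0.4,"ty": -0.391,"tz": 0.07,"turn": -97.7}
    - {"tx": -0.4,"ty": -0.391,"tz": 0.07,"turn": -97.7}
    - {"tx": -0.4,"ty": -0.391,"tz": 0.07,"turn": -97.7}
    - {"tx": -0.4,"ty": -0.391,"tz": 0.07,"turn": -97.7}
    - {"tx": -0.4,"ty": -0.391,"tz": 0.07,"turn": -97.7}
    - {"tx": -0.4,"ty": -0.391,"tz": 0.07,"turn": -97.7}
    - {"tx": -0.4,"ty": -0.391,"tz": 0.07,"turn": -97.7}

```text
time_s: 1.57
eef_pos: [0.4268, -0.0341, 0.1612]
eef_rot: [0.0, 0.972, 0.235, -0.0]
wrist_force: [0.6, -0.9, 0.1]
opening: 1.001
```

```bash
cat > m3.py <<'E'
from h import *
np.set_printoptions(precision=4,suppress=True)
c=cal("wrist"); o=get_obs(); p,D=viewer.camera("wrist"); cv2.imwrite("pics/w1.png",p[:,:,::-1])
print(o["time_s"],o["eef_pos"],o["q"]); print(toolR())
hsv=cv2.cvtColor(p,cv2.COLOR_RGB2HSV)
m=cv2.inRange(hsv,(105,150,100),(125,255,255)); ct=big(m); r=cv2.minAreaRect(ct); print(r)
P=onz(c,cv2.boxPoints(r),.035); print(P,P.mean(0),[np.linalg.norm(P[i]-P[i-1]) for i in range(4)])
d=max([P[i]-P[i-1] for i in range(4)],key=np.linalg.norm); print("long yaw",np.degrees(np.arctan2(d[1],d[0])))
cs,hi=cv2.findContours(m,cv2.RETR_CCOMP,cv2.CHAIN_APPROX_NONE)
for k,h in zip(cs,hi[0]):
    if h[3]>=0 and cv2.contourArea(k)>60:
        M=cv2.moments(k); print("hole",cv2.contourArea(k),onz(c,[M['m10']/M['m00'],M['m01']/M['m00']],.035))
E
python3 m3.py
```

```text
1.5667 [ 0.4268 -0.0341  0.1612] [-0.3582 -0.0785  2.029  -0.0005  1.1913 -0.8334]
[[ 0.8896  0.4568 -0.0002]
 [ 0.4568 -0.8896 -0.0003]
 [-0.0003  0.0002 -1.    ]]
((315.5, 224.0), (192.0, 71.0), 90.0)
[[ 0.371   0.0214  0.035 ]
 [ 0.4156  0.0443  0.035 ]
 [ 0.488  -0.0876  0.035 ]
 [ 0.4363 -0.1142  0.035 ]] [ 0.4277 -0.034   0.035 ] [np.float64(0.1504854913177347), np.float64(0.05011074978316072), np.float64(0.15048792787361978), np.float64(0.058137950456355815)]
long yaw -61.22533652500731
hole 154.5 [[ 0.4509 -0.0829  0.035 ]]
hole 2075.0 [[ 0.4251 -0.0312  0.035 ]]
hole 302.0 [[0.4016 0.0158 0.035 ]]
hole 547.5 [[0.3951 0.0275 0.035 ]]
```

View pics/w1.png

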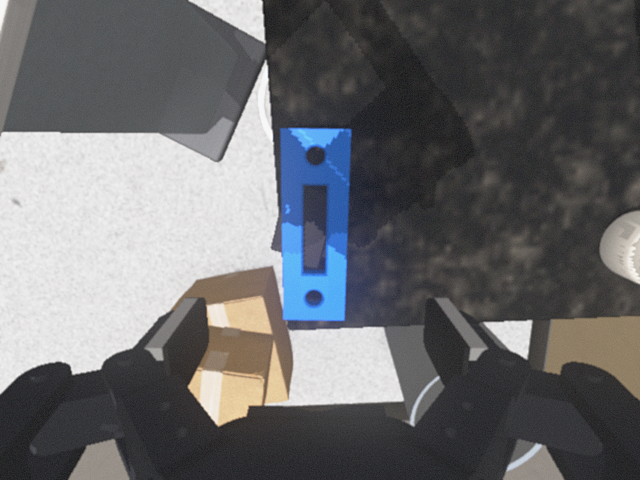

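>>> move_arm:
  increments:
    - {"tx": 0.001,"tz": 0.04}
    - {"tx": 0.001,"tz": 0.08}
    - {"tx": 0.001,"tz": 0.115}
    - {"tx": 0.001,"tz": 0.135}
    - {"tx": 0.001,"tz": 0.149}
    - {"tx": 0.001,"tz": 0.149}
    - {"tx": 0.001,"tz": 0.149}

```text
validation failed for argument at $.in...
```

>>> move_arm:
  increments:
    - {"tz": 0}
    - {"tz": 0}
    - {"tz": 0}
    - {"tz": 0}
    - {"tz": 0}
    - {"tz": 0}
    - {"tz": 0}
    - {"tz": 0}
  gripper: 0.3

```text
validation failed for argument at $.in...
```

>>> move_arm:
  increments:
    - {"tx": 0.001,"ty": 0,"tz": 0.04,"turn": 0}
    - {"tx": 0.001,"ty": 0,"tz": 0.08,"turn": 0}
    - {"tx": 0.001,"ty": 0,"tz": 0.115,"turn": 0}
    - {"tx": 0.001,"ty": 0,"tz": 0.135,"turn": 0}
    - {"tx": 0.001,"ty": 0,"tz": 0.149,"turn": 0}
    - {"tx": 0.001,"ty": 0,"tz": 0.149,"turn": 0}
    - {"tx": 0.001,"ty": 0,"tz": 0.149,"turn": 0}

```text
time_s: 2.2
eef_pos: [0.4274, -0.0344, 0.0121]
eef_rot: [-0.0, 0.972, 0.235, -0.001]
wrist_force: [-0.4, -0.1, 0.7]
opening: 0.999
```

>>> move_arm:
  increments:
    - {"tx": 0,"ty": 0,"tz": 0,"turn": 0}
    - {"tx": 0,"ty": 0,"tz": 0,"turn": 0}
    - {"tx": 0,"ty": 0,"tz": 0,"turn": 0}
    - {"tx": 0,"ty": 0,"tz": 0,"turn": 0}
    - {"tx": 0,"ty": 0,"tz": 0,"turn": 0}
    - {"tx": 0,"ty": 0,"tz": 0,"turn": 0}
    - {"tx": 0,"ty": 0,"tz": 0,"turn": 0}
  gripper: 0.3

```text
time_s: 2.78
eef_pos: [0.4291, -0.034, 0.0139]
eef_rot: [0.001, 0.972, 0.236, 0.001]
wrist_force: [-2.4, -1.2, 7.9]
opening: 0.569
```

>>> move_arm:
  increments:
    - {"tx": 0,"ty": 0,"tz": -0.01,"turn": 0}
    - {"tx": 0,"ty": 0,"tz": -0.03,"turn": 0}
    - {"tx": 0,"ty": 0,"tz": -0.065,"turn": 0}
    - {"tx": 0,"ty": 0,"tz": -0.105,"turn": 0}
    - {"tx": 0,"ty": 0,"tz": -0.145,"turn": 0}
    - {"tx": 0,"ty": 0,"tz": -0.18,"turn": 0}
    - {"tx": 0,"ty": 0,"tz": -0.2,"turn": 0}
    - {"tx": 0,"ty": 0,"tz": -0.2,"turn": 0}

```text
time_s: 3.45
eef_pos: [0.4309, -0.0342, 0.2186]
eef_rot: [0.003, 0.972, 0.236, 0.005]
wrist_force: [0.2, -0.2, -1.1]
opening: 0.573
```

```bash
cat > m4.py <<'E'
from h import *
np.set_printoptions(precision=4,suppress=True)
a=np.radians(45.6); h=np.array([np.cos(a),np.sin(a),0]); Z=np.array([0,0,1.]); n=-.5*h+.866*Z; u=.866*h+.5*Z; y=np.cross(n,u)
O=np.array([.574,.2862,.1000]); print("y",y)
for nm,(r0,c0,s) in {"top":(75,190,180),"scene":(180,200,150)}.items():
    c=cal(nm); p=np.load(f"pics/{nm}0_p.npy")
    im=cv2.resize(p[r0:r0+s,c0:c0+s],(600,600),interpolation=cv2.INTER_CUBIC)[:,:,::-1].copy()
    f=lambda P:((proj(c,P)-[c0,r0]+.5)*600/s).astype(int)
    for sg in (56,-56):
        q=f([O+y*sg/1e3,O+y*sg/1e3+n*.035]); cv2.line(im,tuple(map(int,q[0])),tuple(map(int,q[1])),(0,0,255),1)
    q=f([O+u*a_/1e3+y*b/1e3 for a_,b in((15,75),(15,-75),(-15,-75),(-15,75))]); cv2.polylines(im,[q],True,(0,200,0),1)
    cv2.imwrite(f"pics/o_{nm}.png",im)
E
python3 m4.py
python3 - <<'E'
import sys; sys.path.insert(0,'.')
from h import *
p,D=viewer.camera("wrist"); cv2.imwrite("pics/w2.png",p[:,:,::-1]); print(get_obs()["wrist_force"],get_obs()["eef_pos"],get_obs()["opening"])
E
```

```text
y [-0.7144  0.6996  0.    ]
[-0.03419499 -0.8709101  -1.60012119] [ 0.42951437 -0.03378795  0.21560565] 0.5684583919294054
```

View pics/o_top.png

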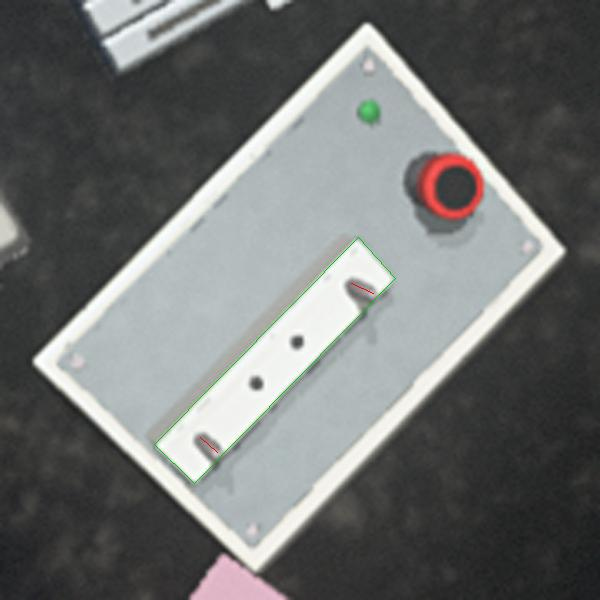

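View pics/o_scene.png

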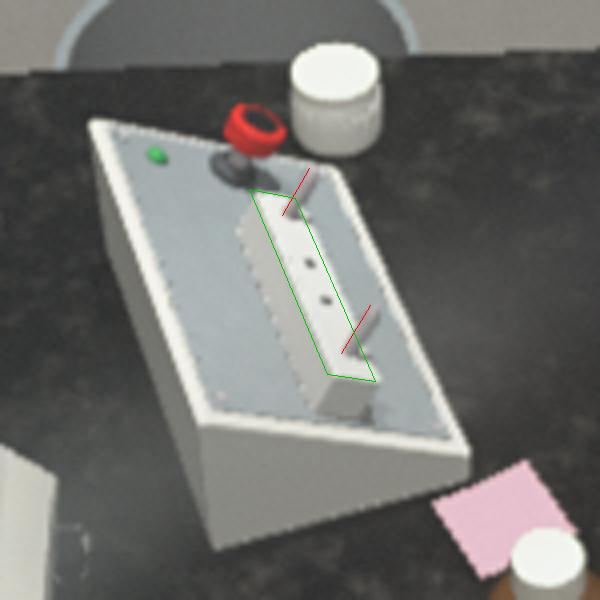

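View pics/w2.png

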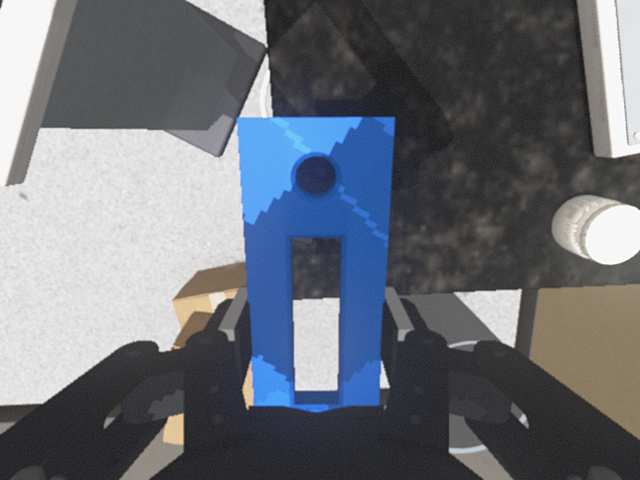

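```bash
cat > m5.py <<'E'
from h import *
np.set_printoptions(precision=4,suppress=True)
K,o,A=cal("wrist"); T=toolR(); e=get_obs()["eef_pos"]
print("cam in tool",T.T@(o-e)); print("cam axes in tool",T.T@A); print(T)
c=cal("scene"); p=np.load("pics/scene0_p.npy"); hsv=cv2.cvtColor(p,cv2.COLOR_RGB2HSV)
m=cv2.inRange(hsv,(100,120,60),(125,255,255)); m[:,:370]=0;m[:,420:]=0; m[260:]=0
ct=big(m); M=cv2.moments(ct); r=cv2.minAreaRect(ct); print(onz(c,cv2.boxPoints(r),.035),onz(c,r[0],.035)); print("pred",proj(c,[.4277,-.034,.035]),r[0])
E
python3 m5.py
```

```text
cam in tool [ 0.0009 -0.07   -0.1425]
cam axes in tool [[ 1.     -0.0002 -0.0007]
 [-0.0004 -0.9618 -0.2738]
 [-0.0006  0.2738 -0.9618]]
[[ 0.8886  0.4586  0.0066]
 [ 0.4586 -0.8886 -0.0023]
 [ 0.0048  0.0051 -1.    ]]
[[ 0.4807 -0.0893  0.035 ]
 [ 0.438  -0.1235  0.035 ]
 [ 0.3697  0.0187  0.035 ]
 [ 0.4097  0.0497  0.035 ]] [[ 0.4233 -0.0334  0.035 ]]
pred [[390.056  205.6238]] (391.6099548339844, 206.27000427246094)
```

>>> move_arm:
  increments:
    - {"tx": 0.02,"ty": -0.018,"tz": 0.002,"turn": -3}
    - {"tx": 0.05,"ty": -0.045,"tz": 0.004,"turn": -6}
    - {"tx": 0.08,"ty": -0.073,"tz": 0.006,"turn": -10}
    - {"tx": 0.11,"ty": -0.1,"tz": 0.008,"turn": -13}
    - {"tx": 0.14,"ty": -0.128,"tz": 0.01,"turn": -16}
    - {"tx": 0.165,"ty": -0.15,"tz": 0.012,"turn": -18.4}
    - {"tx": 0.18,"ty": -0.164,"tz": 0.012,"turn": -18.4}
    - {"tx": 0.18,"ty": -0.164,"tz": 0.012,"turn": -18.4}
    - {"tx": 0.18,"ty": -0.164,"tz": 0.012,"turn": -18.4}
    - {"tx": 0.18,"ty": -0.164,"tz": 0.012,"turn": -18.4}

```text
time_s: 4.33
eef_pos: [0.5115, 0.1943, 0.1988]
eef_rot: [-0.0, 0.922, 0.388, -0.002]
wrist_force: [0.4, -1.2, -1.5]
opening: 0.572
```

```bash
cat > m6.py <<'E'
from h import *
np.set_printoptions(precision=4,suppress=True)
a=np.radians(45.6); h=np.array([np.cos(a),np.sin(a),0]); Z=np.array([0,0,1.]); n=-.5*h+.866*Z; u=.866*h+.5*Z; y=np.cross(n,u)
O=np.array([.574,.2862,.1000])
c=cal("wrist"); ob=get_obs(); p,D=viewer.camera("wrist"); np.save("pics/w3p.npy",p); np.save("pics/w3d.npy",D)
print(ob["eef_pos"],toolR(),ob["wrist_force"])
im=p[:,:,::-1].copy(); cv2.imwrite("pics/w3.png",im)
f=lambda P:np.round(proj(c,P)).astype(int)
for sg in (56,-56):
    q=f([O+y*sg/1e3,O+y*sg/1e3+n*.035]); print(q); cv2.line(im,tuple(map(int,q[0])),tuple(map(int,q[1])),(0,0,255),1)
q=f([O+u*a_/1e3+y*b/1e3 for a_,b in((15,75),(15,-75),(-15,-75),(-15,75))]); cv2.polylines(im,[q],True,(0,200,0),1)
cv2.imwrite("pics/w3o.png",im)
E
python3 m6.py
```

```text
[0.5115 0.1943 0.1988] [[ 0.6992  0.7149 -0.0021]
 [ 0.7149 -0.6992 -0.0007]
 [-0.0019 -0.001  -1.    ]] [ 0.4417 -1.2113 -1.5416]
[[487 126]
 [480 124]]
[[467 289]
 [458 309]]
```

View pics/w3o.png

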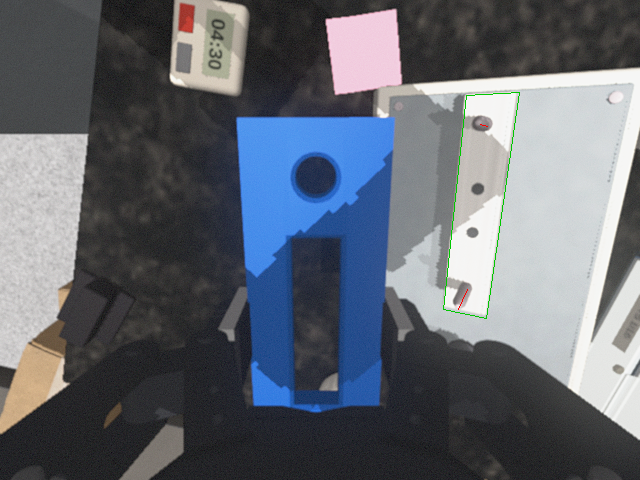

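Run:
```python
import cv2,numpy as np
im=cv2.imread("pics/w3o.png"); raw=cv2.imread("pics/w3.png")
a=cv2.resize(im[85:325,430:530],(400,600)[::1],interpolation=cv2.INTER_CUBIC) if 0 else None
def z(i,r,c,s=60,k=380): return cv2.resize(i[r:r+s,c:c+s],(k,300),interpolation=cv2.INTER_CUBIC)
t=np.vstack([np.hstack([z(raw,90,455),z(im,90,455)]),np.hstack([z(raw,265,435),z(im,265,435)])]); cv2.imwrite("pics/z4.png",t)
```

```text
(no output)
```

View pics/z4.png

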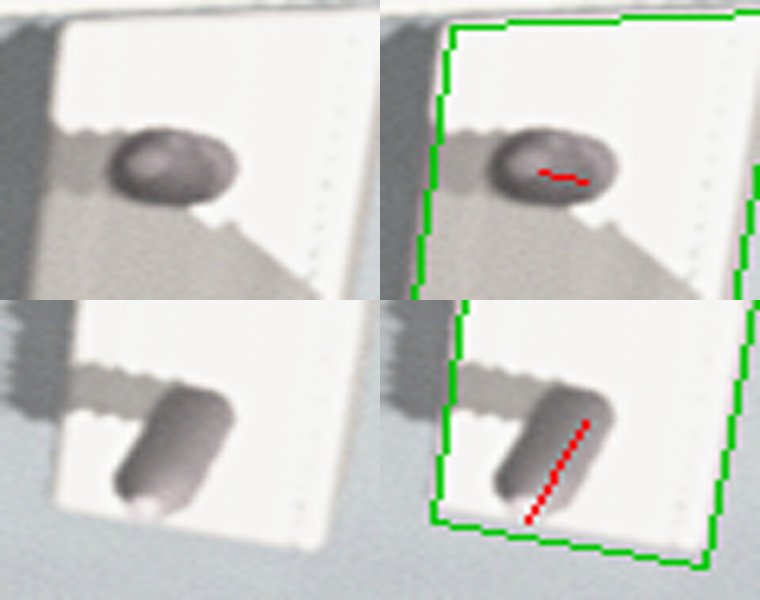

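```bash
cat > m7.py <<'E'
from h import *
np.set_printoptions(precision=4,suppress=True)
p=np.load("pics/w3p.npy").astype(int); hs=cv2.cvtColor(p.astype(np.uint8),cv2.COLOR_RGB2HSV)
def edge(sig,a,b,inside,n=40,w=7):
    """sub-pixel edge points along segment a-b; sig image; inside = point on inside"""
    a,b=np.array(a,float),np.array(b,float); t=(b-a)/np.linalg.norm(b-a); nn=np.array([-t[1],t[0]])
    if (np.array(inside)-a)@nn>0: nn=-nn
    pts=[]
    s=np.arange(-w,w+.01,.25)
    for f in np.linspace(.08,.92,n):
        q=a+(b-a)*f+s[:,None]*nn
        v=cv2.remap(sig.astype(np.float32),q[:,0].astype(np.float32)[None],q[:,1].astype(np.float32)[None],cv2.INTER_LINEAR)[0]
        v=cv2.GaussianBlur(v[None],(5,1),1)[0]; g=np.gradient(v); i=np.argmax(-g)
        if 2<i<len(s)-3: pts.append(q[i])
    l=cv2.fitLine(np.array(pts,np.float32),cv2.DIST_HUBER,0,.01,.01).ravel(); return l
def isec(l,m):
    A=np.array([[l[0],-m[0]],[l[1],-m[1]]]); k=np.linalg.solve(A,[m[2]-l[2],m[3]-l[3]]); return l[2:]+k[0]*l[:2]
def quad(sig,cs,**k):
    cen=np.mean(cs,0); L=[edge(sig,cs[i],cs[(i+1)%4],cen,**k) for i in range(4)]
    return np.array([isec(L[i-1],L[i]) for i in range(4)])
wb=p[:,:,0]-p[:,:,2]  # warm vs blue
gray=p.sum(2)/3
bar=[(464.5,94),(518.5,92.5),(486.5,315),(443.5,306)]
for nm,sg in (("r-b",wb*3.),("gray",gray)):
    print(nm,quad(sg,bar,w=4))
E
python3 m7.py
python3 - <<'E'
import numpy as np
p=np.load('pics/w3p.npy')
print(p[200,436:450].tolist()); print(p[200,490:515].tolist())
E
```

```text
r-b [[463.7637  93.3772]
 [518.6381  90.5617]
 [487.0226 316.0441]
 [442.0507 306.3675]]
gray [[465.1919  93.8324]
 [516.2746  91.0845]
 [485.2703 314.9694]
 [442.7246 306.1165]]
[[118, 125, 125], [119, 120, 123], [120, 126, 125], [111, 114, 120], [117, 119, 122], [120, 122, 122], [115, 119, 118], [115, 118, 120], [119, 124, 126], [122, 125, 126], [122, 127, 129], [122, 121, 125], [119, 121, 121], [121, 125, 126]]
[[246, 244, 242], [247, 246, 244], [246, 246, 245], [246, 246, 245], [245, 246, 245], [245, 246, 245], [244, 245, 243], [244, 244, 243], [246, 245, 244], [246, 246, 246], [246, 245, 243], [230, 227, 223], [209, 205, 197], [200, 198, 192], [205, 208, 212], [207, 213, 211], [208, 213, 215], [207, 213, 214], [206, 211, 213], [204, 212, 214], [206, 211, 211], [207, 213, 215], [207, 211, 212], [206, 211, 214], [208, 212, 213]]
```

```bash
cat >> m7.py <<'E'
print("=====")
K,o,A=cal("wrist"); T=toolR(); e=get_obs()["eef_pos"]
F=np.diag([1,-1,-1.])  # cv cam -> cam axes
q=quad(gray,bar,w=4)
obj=np.array([[-15,75,0],[15,75,0],[15,-75,0],[-15,-75,0]])/1e3
ok,rv,tv=cv2.solvePnP(obj,q,K,None); Rm=A@F@cv2.Rodrigues(rv)[0]; t=A@F@tv.ravel()+o
print("bar PnP world",t,"axes\n",Rm,"tilt",np.degrees(np.arccos(Rm[2,2])),"yaw",np.degrees(np.arctan2(-Rm[1,2],-Rm[0,2])),np.degrees(np.arctan2(Rm[1,1],Rm[0,1]))-90)
print("reproj",(cv2.projectPoints(obj,rv,tv,K,None)[0][:,0]-q).ravel())
# fixed orientation, translation only
from scipy.optimize import least_squares
def fixed(yaw,tilt=30):
    a=np.radians(yaw);b=np.radians(tilt); h=np.array([np.cos(a),np.sin(a),0]);Z=np.array([0,0,1.]); n=-np.sin(b)*h+np.cos(b)*Z;u=np.cos(b)*h+np.sin(b)*Z
    return np.c_[u,np.cross(n,u),n]
for yaw in (45.,45.6,46.2):
    W=fixed(yaw); r=least_squares(lambda t:(proj((K,o,A),obj@W.T+t)-q).ravel(),[.574,.286,.1]); print(yaw,r.x,r.cost,r.fun)
# plate
sat=-hs[:,:,1].astype(float)
red=p[:,:,0].astype(float)
blueness=(p[:,:,2]-p[:,:,0]).astype(float)
L=[edge(blueness,(238,118),(252,400),(316,300)),edge(blueness,(238,118),(394,117),(316,300)),edge(blueness,(394,117),(381,400),(316,300))]
pl=np.array([isec(L[0],L[1]),isec(L[1],L[2])]); print("plate corners",pl)
E
python3 m7.py | sed -n '/=====/,$p'
```

```text
=====
bar PnP world [0.5742 0.288  0.0954] axes
 [[ 0.601  -0.6986 -0.3883]
 [ 0.6231  0.7138 -0.3197]
 [ 0.5005 -0.0499  0.8643]] tilt 30.197781467304864 yaw 39.46014069782969 44.381289136248654
reproj [-0.1617  0.1652  0.1496 -0.0344  0.4444  0.1305 -0.4663 -0.2844]
45.0 [0.5742 0.2868 0.097 ] 4.083310079735134 [ 0.4247 -0.022   1.8249  0.5313 -1.1579  0.1224 -1.5583 -0.7675]
45.6 [0.5741 0.2868 0.0973] 0.7707225062426977 [-0.6423  0.0912  0.8237  0.1681  0.137   0.1254 -0.4208 -0.4497]
46.2 [0.5741 0.2869 0.0976] 2.8278880260721335 [-1.7082  0.2253 -0.1881 -0.174   1.4352  0.1025  0.7262 -0.1549]
plate corners [[235.4571 116.5342]
 [394.4316 116.4781]]
```

```bash
cat > m8.py <<'E'
from m7 import *
print("=====")
# window corners and hole
m=(blueness>60).astype(np.uint8)
print("row130 extents",np.where(m[130])[0][[0,-1]],"row117",np.where(m[118])[0][[0,-1]])
cs,hi=cv2.findContours(m,cv2.RETR_CCOMP,cv2.CHAIN_APPROX_NONE)
for k,hh in zip(cs,hi[0]):
    if hh[3]>=0 and cv2.contourArea(k)>300: print(cv2.contourArea(k),cv2.boundingRect(k))
c=(K,o,A)
def P(t): return proj(c,e+np.array(t)@T.T)
def res(v):
    dx,dy,zt=v; w=P([[-.025+dx,-.075+dy,zt],[.025+dx,-.075+dy,zt],[dx-.009,dy-.035,zt],[dx+.009,dy-.035,zt]])
    return (w-np.array([[236.7,116.5],[394.3,116.5],[288.5,235.5],[342.5,235.5]])).ravel()
r=least_squares(res,[0,0,-.02]); print(r.x,r.fun)
E
python3 m8.py | sed -n '/=====/,$p' | tail -8
python3 - <<'E'
import cv2
i=cv2.imread('pics/w3.png'); cv2.imwrite('pics/z5.png',cv2.resize(i[100:260,220:410],(760,600)[::1],interpolation=cv2.INTER_CUBIC))
E
```

```text
46.2 [0.5741 0.2869 0.0976] 2.8278880260721335 [-1.7082  0.2253 -0.1881 -0.174   1.4352  0.1025  0.7262 -0.1549]
plate corners [[235.4571 116.5342]
 [394.4316 116.4781]]
=====
row130 extents [236 393] row117 [236 394]
7339.0 (291, 237, 51, 156)
1173.5 (295, 156, 41, 39)
[ 0.001  -0.0006 -0.0196] [ 0.6792 -0.7242 -0.6811 -0.6628  1.2944  0.757  -1.2928  0.7603]
```

View pics/z5.png

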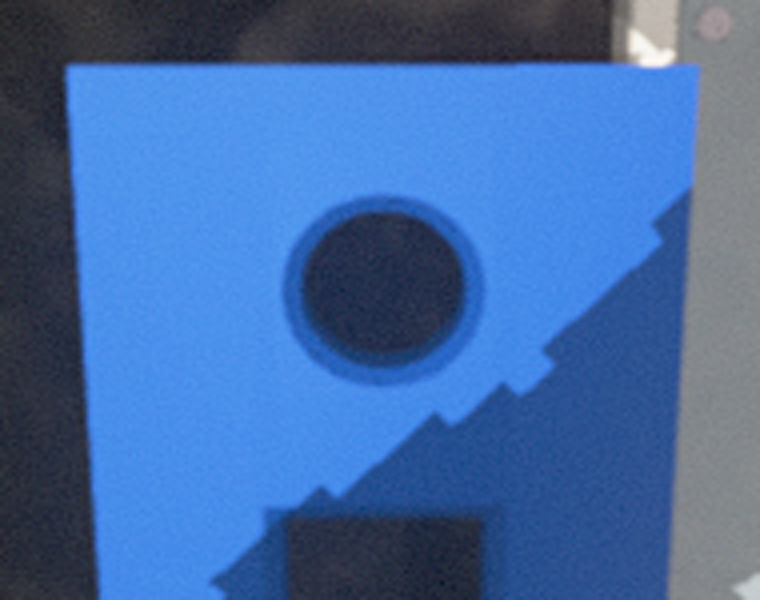

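>>> move_arm:
  increments:
    - {"tx": 0.02,"ty": -0.004,"tz": 0,"turn": 0}
    - {"tx": 0.045,"ty": -0.01,"tz": 0,"turn": 0}
    - {"tx": 0.07,"ty": -0.015,"tz": 0.01,"turn": 0}
    - {"tx": 0.085,"ty": -0.019,"tz": 0.025,"turn": 0}
    - {"tx": 0.092,"ty": -0.0194,"tz": 0.04,"turn": 0}
    - {"tx": 0.092,"ty": -0.0194,"tz": 0.055,"turn": 0}
    - {"tx": 0.092,"ty": -0.0194,"tz": 0.067,"turn": 0}
    - {"tx": 0.092,"ty": -0.0194,"tz": 0.073,"turn": 0}
    - {"tx": 0.092,"ty": -0.0194,"tz": 0.073,"turn": 0}
    - {"tx": 0.092,"ty": -0.0194,"tz": 0.073,"turn": 0}

```text
time_s: 5.22
eef_pos: [0.5632, 0.2735, 0.1275]
eef_rot: [0.0, 0.922, 0.388, -0.0]
wrist_force: [0.5, 0.3, -0.8]
opening: 0.566
```

```bash
cat > snap.py <<'E'
import sys; from h import *
np.set_printoptions(precision=4,suppress=True)
k=sys.argv[1]; o=get_obs(); print(o["time_s"],o["eef_pos"],o["wrist_force"],o["torque"],o["opening"]); 
for nm in sys.argv[2:]:
    p,D=viewer.camera(nm); cv2.imwrite(f"pics/{k}_{nm}.png",p[:,:,::-1]); np.save(f"pics/{k}_{nm}.npy",p); np.save(f"pics/{k}_{nm}_d.npy",D)
    if nm=="top": cv2.imwrite(f"pics/{k}_topz.png",cv2.resize(p[75:255,190:370],(600,600),interpolation=cv2.INTER_CUBIC)[:,:,::-1])
    if nm=="scene": cv2.imwrite(f"pics/{k}_scenez.png",cv2.resize(p[150:330,200:380],(600,600),interpolation=cv2.INTER_CUBIC)[:,:,::-1])
E
python3 snap.py a wrist scene
```

```text
5.2167 [0.5632 0.2735 0.1275] [ 0.4558  0.3423 -0.763 ] [-0.0179  0.0313  0.0632] 0.5658930464702607
```

View pics/a_wrist.png

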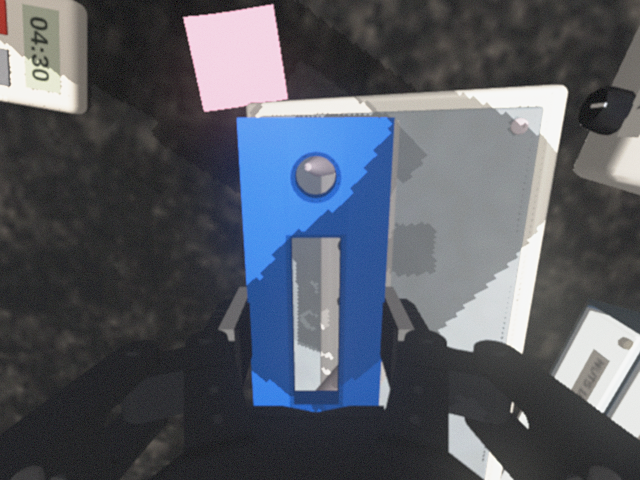

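View pics/a_scenez.png

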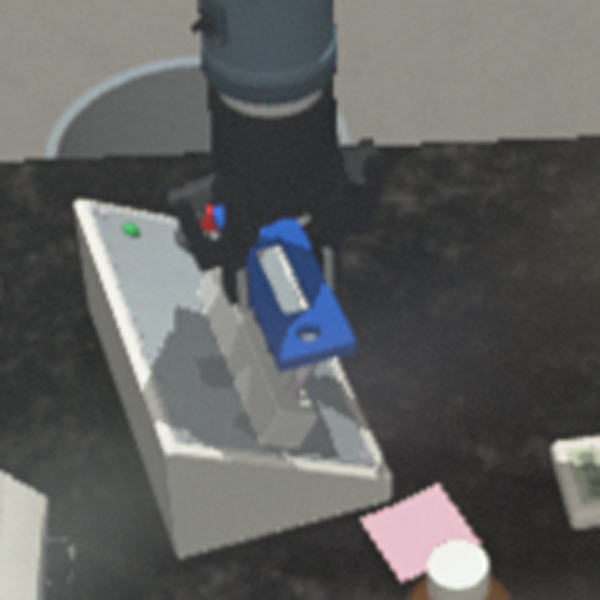

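>>> move_arm:
  increments:
    - {"tx": 0,"ty": -0.001,"tz": 0.003,"turn": 0}
    - {"tx": 0,"ty": -0.001,"tz": 0.006,"turn": 0}
    - {"tx": 0.001,"ty": -0.001,"tz": 0.009,"turn": 0}
    - {"tx": 0.002,"ty": -0.001,"tz": 0.012,"turn": 0}
    - {"tx": 0.002,"ty": -0.001,"tz": 0.013,"turn": 0}
    - {"tx": 0.002,"ty": -0.001,"tz": 0.013,"turn": 0}

```text
time_s: 5.82
eef_pos: [0.5635, 0.2764, 0.1137]
eef_rot: [-0.0, 0.922, 0.388, -0.0]
wrist_force: [0.2, 0.1, -0.8]
opening: 0.569
```

```bash
python3 snap.py b wrist scene
```

```text
5.8167 [0.5635 0.2764 0.1137] [ 0.23    0.1108 -0.8151] [ 0.0799 -0.0008  0.0234] 0.5688874345994651
```

View pics/b_wrist.png

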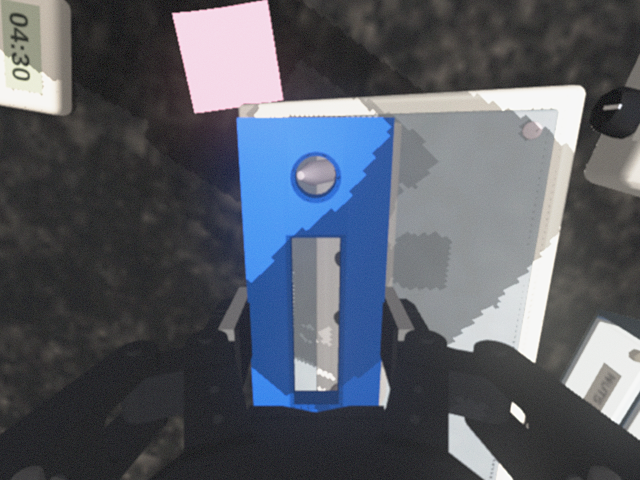

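View pics/b_scenez.png

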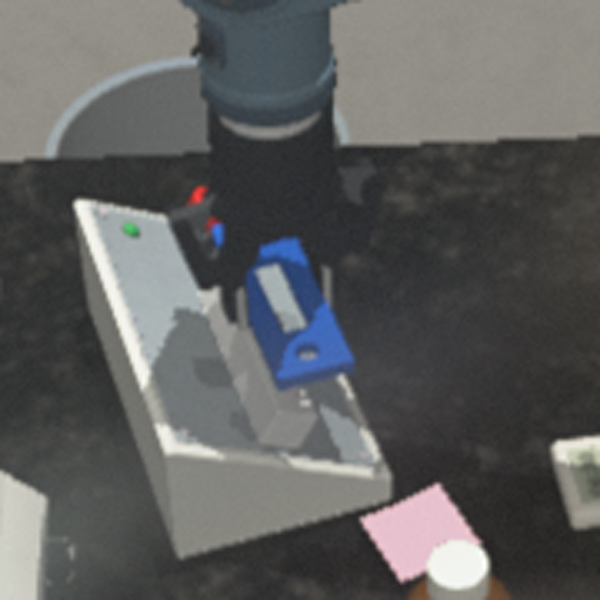

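>>> move_arm:
  increments:
    - {"tx": 0,"ty": 0,"tz": 0.002,"turn": 0}
    - {"tx": 0.001,"ty": 0,"tz": 0.004,"turn": 0}
    - {"tx": 0.001,"ty": 0,"tz": 0.005,"turn": 0}
    - {"tx": 0.001,"ty": 0,"tz": 0.005,"turn": 0}

```text
time_s: 6.25
eef_pos: [0.5641, 0.2768, 0.1087]
eef_rot: [0.0, 0.922, 0.388, -0.001]
wrist_force: [-1.8, -2.5, -1.2]
opening: 0.568
```

```bash
python3 snap.py c wrist scene
python3 - <<'E'
import cv2,numpy as np
i=cv2.imread('pics/c_wrist.png');b=cv2.imread('pics/b_wrist.png'); f=lambda i:cv2.resize(i[145:205,285:345],(390,390),interpolation=cv2.INTER_CUBIC)
cv2.imwrite('pics/z6.png',np.hstack([f(b),f(i)]))
E
```

```text
6.25 [0.5641 0.2768 0.1087] [-1.7707 -2.467  -1.2308] [-0.252   0.2238 -0.0057] 0.5675779529147277
```

View pics/z6.png

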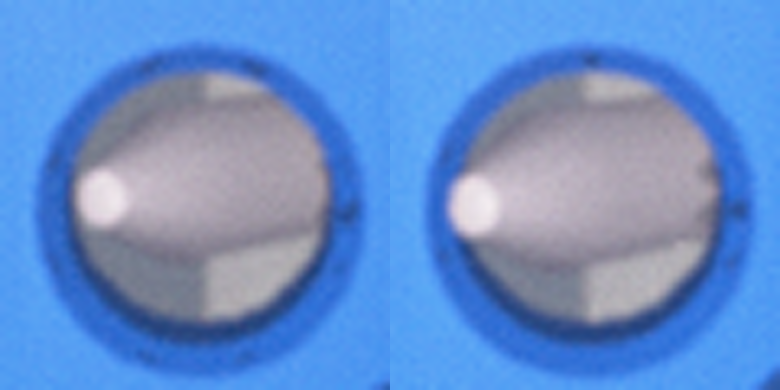

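>>> move_arm:
  increments:
    - {"tx": -0.001,"ty": 0,"tz": 0,"turn": 0}
    - {"tx": -0.001,"ty": 0,"tz": 0.001,"turn": 0}
    - {"tx": -0.001,"ty": 0,"tz": 0.002,"turn": 0}
    - {"tx": -0.001,"ty": 0,"tz": 0.002,"turn": 0}

```text
time_s: 6.68
eef_pos: [0.5639, 0.2765, 0.1072]
eef_rot: [-0.0, 0.922, 0.388, 0.0]
wrist_force: [-0.4, -0.2, -1.8]
opening: 0.565
```

```bash
python3 snap.py d wrist
python3 - <<'E'
import cv2,numpy as np
i=cv2.imread('pics/d_wrist.png');b=cv2.imread('pics/c_wrist.png'); f=lambda i:cv2.resize(i[145:205,285:345],(390,390),interpolation=cv2.INTER_CUBIC)
cv2.imwrite('pics/z7.png',np.hstack([f(b),f(i)]))
E
```

```text
6.6833 [0.5639 0.2765 0.1072] [-0.3584 -0.1573 -1.8094] [ 0.0166 -0.0077 -0.0112] 0.5652674448447886
```

View pics/z7.png

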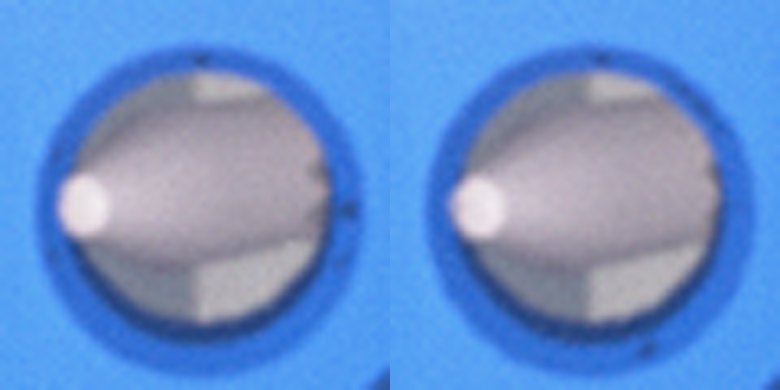

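>>> move_arm:
  increments:
    - {"tx": 0,"ty": 0,"tz": 0.001,"turn": 0}
    - {"tx": 0.0003,"ty": 0,"tz": 0.002,"turn": 0}
    - {"tx": 0.0006,"ty": 0,"tz": 0.003,"turn": 0}
    - {"tx": 0.0006,"ty": 0,"tz": 0.003,"turn": 0}

```text
time_s: 7.07
eef_pos: [0.5642, 0.2769, 0.104]
eef_rot: [-0.0, 0.922, 0.388, -0.0]
wrist_force: [-0.2, 0.4, -0.9]
opening: 0.569
```

```bash
python3 snap.py e wrist
python3 - <<'E'
import cv2,numpy as np
i=cv2.imread('pics/e_wrist.png');b=cv2.imread('pics/d_wrist.png'); f=lambda i:cv2.resize(i[145:205,285:345],(390,390),interpolation=cv2.INTER_CUBIC)
cv2.imwrite('pics/z8.png',np.hstack([f(b),f(i)]))
E
```

```text
7.0667 [0.5642 0.2769 0.104 ] [-0.2392  0.4137 -0.8972] [ 0.0319 -0.0501  0.0399] 0.5689262135263049
```

View pics/z8.png

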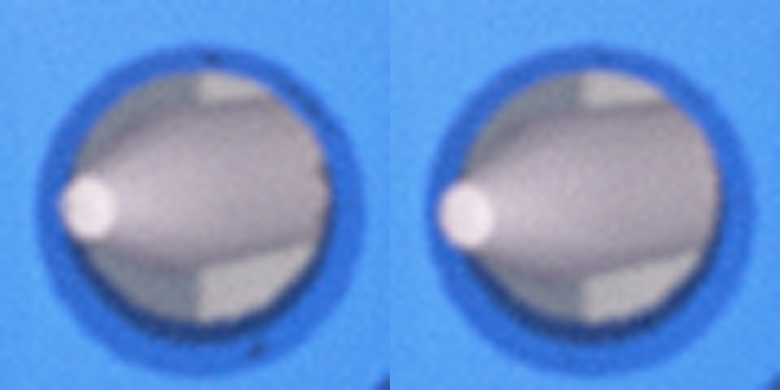

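>>> move_arm:
  increments:
    - {"tx": 0.0003,"ty": 0,"tz": 0.001,"turn": 0}
    - {"tx": 0.0006,"ty": 0,"tz": 0.002,"turn": 0}
    - {"tx": 0.001,"ty": 0,"tz": 0.003,"turn": 0}
    - {"tx": 0.001,"ty": 0,"tz": 0.003,"turn": 0}

```text
time_s: 7.45
eef_pos: [0.5649, 0.2775, 0.1014]
eef_rot: [0.0, 0.922, 0.388, -0.0]
wrist_force: [-1.3, -0.8, 1.7]
opening: 0.569
```

```bash
python3 snap.py f wrist scene
python3 - <<'E'
import cv2,numpy as np
i=cv2.imread('pics/f_wrist.png');b=cv2.imread('pics/e_wrist.png'); f=lambda i:cv2.resize(i[145:205,285:345],(390,390),interpolation=cv2.INTER_CUBIC)
cv2.imwrite('pics/z9.png',np.hstack([f(b),f(i)]))
E
```

```text
7.45 [0.5649 0.2775 0.1014] [-1.3221 -0.8352  1.7131] [-0.1021  0.172  -0.0011] 0.5692422282185899
```

View pics/z9.png

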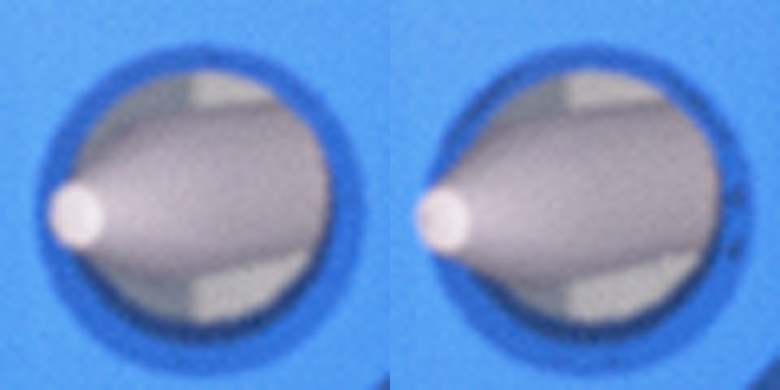

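View pics/f_scenez.png

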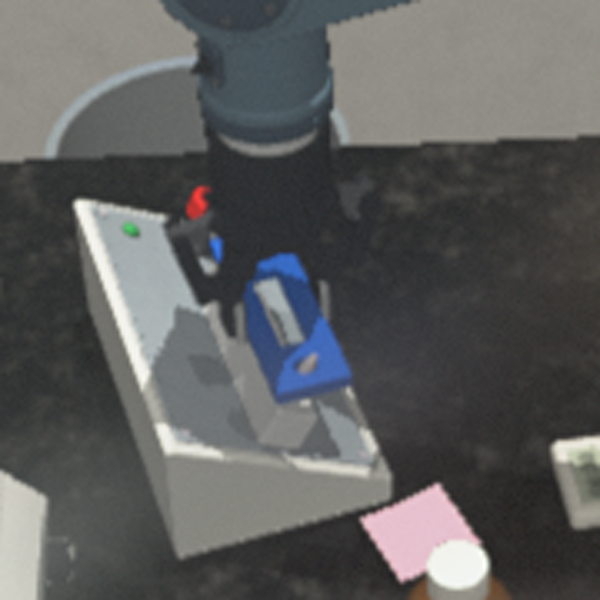

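>>> move_arm:
  increments:
    - {"tx": -0.0005,"ty": 0,"tz": 0,"turn": 0}
    - {"tx": -0.0005,"ty": 0,"tz": 0,"turn": 0}
    - {"tx": -0.0005,"ty": 0,"tz": 0,"turn": 0}
    - {"tx": -0.0005,"ty": 0,"tz": 0,"turn": 0}
  gripper: 0.85

```text
time_s: 7.88
eef_pos: [0.5647, 0.2772, 0.1013]
eef_rot: [-0.0, 0.922, 0.388, 0.0]
wrist_force: [-1.0, -0.9, -0.2]
opening: 0.855
```

```bash
python3 snap.py g wrist scene top
```

```text
7.8833 [0.5647 0.2772 0.1013] [-1.0077 -0.9013 -0.1719] [-0.0281 -0.0047 -0.019 ] 0.8549060679888394
```

View pics/g_wrist.png

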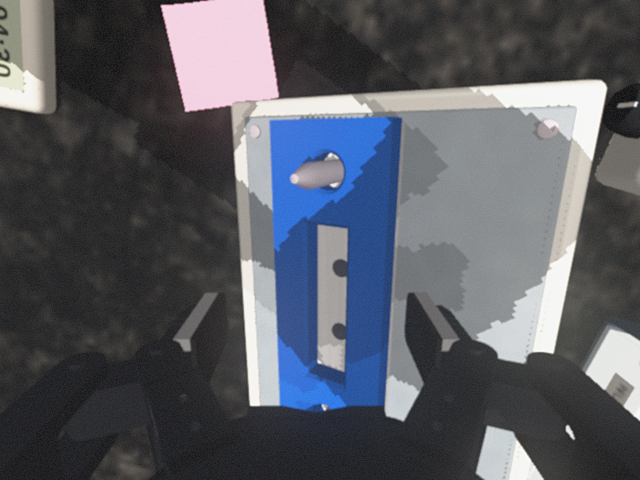

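View pics/g_scenez.png

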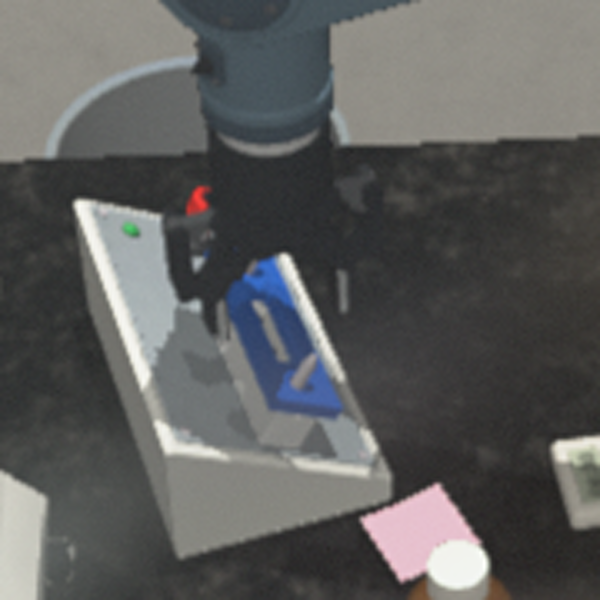

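>>> move_arm:
  increments:
    - {"tx": 0,"ty": 0,"tz": -0.01,"turn": 0}
    - {"tx": 0,"ty": 0,"tz": -0.03,"turn": 0}
    - {"tx": 0,"ty": 0.01,"tz": -0.065,"turn": 0}
    - {"tx": -0.01,"ty": 0.04,"tz": -0.095,"turn": 0}
    - {"tx": -0.02,"ty": 0.07,"tz": -0.11,"turn": 0}
    - {"tx": -0.02,"ty": 0.08,"tz": -0.11,"turn": 0}
    - {"tx": -0.02,"ty": 0.08,"tz": -0.11,"turn": 0}

```text
time_s: 8.62
eef_pos: [0.6103, 0.2048, 0.2137]
eef_rot: [0.001, 0.922, 0.387, 0.002]
wrist_force: [-0.6, 0.3, -0.3]
opening: 0.852
```

```bash
python3 snap.py i wrist scene top
cat > m9.py <<'E'
import sys
from h import *
np.set_printoptions(precision=4,suppress=True)
k=sys.argv[1]
a=np.radians(45.6); h=np.array([np.cos(a),np.sin(a),0]); Z=np.array([0,0,1.]); n=-.5*h+.866*Z; u=.866*h+.5*Z; y=np.cross(n,u)
O=np.array([.574,.2864,.099])
for nm in ("wrist","top"):
    c=cal(nm); p=np.load(f"pics/{k}_{nm}.npy"); im=p[:,:,::-1].copy()
    D=np.load(f"pics/{k}_{nm}_d.npy")
    b=(p[:,:,2].astype(int)-p[:,:,0]>60)&(D>0); uv=np.argwhere(b)[:,::-1]; P=dep(c,uv,D); L=(P-O)@np.c_[u,y,n]
    s=(abs(L[:,0])<.03)&(abs(L[:,1])<.08)&(abs(L[:,2])<.05); L=L[s]; print(nm,len(L),"height along n pct",np.percentile(L[:,2],[5,25,50,75,95]))
    if len(L)>50:
        co,*_=np.linalg.lstsq(np.c_[L[:,:2],np.ones(len(L))],L[:,2],rcond=None); print("slopes deg",np.degrees(np.arctan(co[:2])),"h0",co[2])
    for col,hh in (((0,0,255),.010),((0,255,255),.020)):
        q=proj(c,[O+u*i/1e3+y*j/1e3+n*hh for i,j in((25,75),(25,-75),(-25,-75),(-25,75))]); cv2.polylines(im,[np.round(q).astype(int)],True,col,1)
    cv2.imwrite(f"pics/{k}_{nm}_o.png",im if nm=="wrist" else cv2.resize(im[75:255,190:370],(600,600),interpolation=cv2.INTER_CUBIC))
E
python3 m9.py i
```

```text
8.6167 [0.6103 0.2048 0.2137] [-0.6343  0.3093 -0.3165] [ 0.0439  0.0308 -0.0408] 0.8523861926589622
wrist 12983 height along n pct [0.0026 0.0074 0.0081 0.0087 0.0095]
slopes deg [-1.2439  0.3975] h0 0.007511662087487573
top 1243 height along n pct [0.0081 0.0097 0.011  0.0122 0.0138]
slopes deg [ 0.9549 -0.0878] h0 0.010866740148377156
```

View pics/i_wrist_o.png

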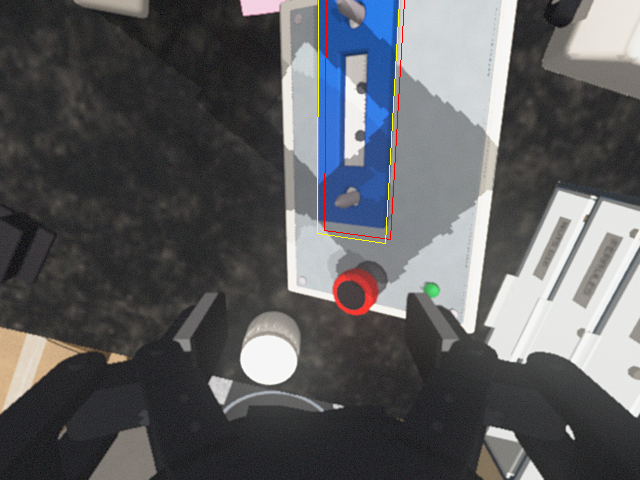

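View pics/i_scenez.png

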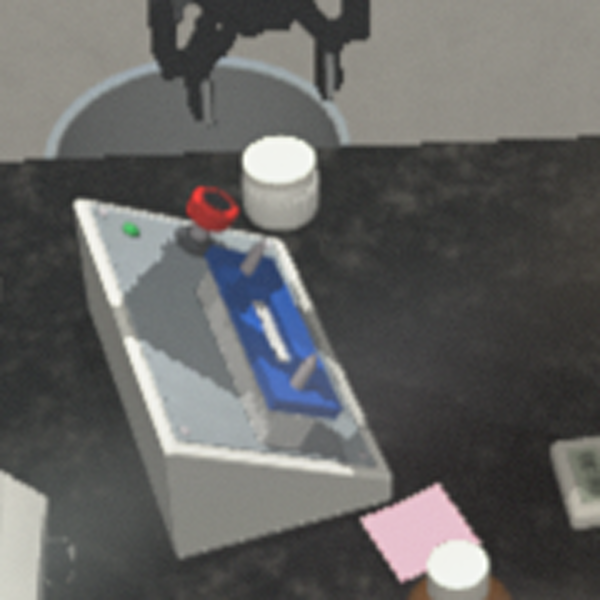

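```bash
cat > m10.py <<'E'
from h import *
np.set_printoptions(precision=4,suppress=True)
a=np.radians(45.6); h=np.array([np.cos(a),np.sin(a),0]); Z=np.array([0,0,1.]); n=-.5*h+.866*Z; u=.866*h+.5*Z; y=np.cross(n,u)
O=np.array([.574,.2864,.099]); B=np.c_[u,y,n]
for f,nm,roi,sc in (("i_wrist","wrist",(255,325,320,390),1),("i_top","top",(105,150,305,345),1)):
    c=cal(nm); p=np.load(f"pics/{f}.npy"); hs=cv2.cvtColor(p,cv2.COLOR_RGB2HSV)
    red=(cv2.inRange(hs,(0,120,70),(10,255,255))|cv2.inRange(hs,(170,120,70),(180,255,255)))
    m=np.zeros_like(red); m[roi[0]:roi[1],roi[2]:roi[3]]=red[roi[0]:roi[1],roi[2]:roi[3]]
    ct=big(m); print(nm,"outer",cv2.fitEllipse(ct))
    cs,hi=cv2.findContours(m,cv2.RETR_CCOMP,cv2.CHAIN_APPROX_NONE)
    ho=max([k for k,q in zip(cs,hi[0]) if q[3]>=0],key=cv2.contourArea); e=cv2.fitEllipse(ho); print("disc",e)
    o,d=rays(c,e[0]); P=o+d*(((O+.010*n-o)@n)/(d@n))[:,None]; print("top centre",P,"local",(P-O)@B, "grip",P-.009*n)
E
python3 m10.py
```

```text
wrist outer ((355.0319519042969, 291.5657958984375), (43.839576721191406, 45.457767486572266), 8.909456253051758)
disc ((350.712646484375, 294.5572509765625), (26.198604583740234, 31.832855224609375), 137.3274688720703)
top centre [[0.6557 0.197  0.1067]] local [[-0.002  -0.1209  0.01  ]] grip [[0.6588 0.2002 0.0989]]Traceback (most recent call last):
  File "m10.py", line 9, in <module>
    ct=big(m); print(nm,"outer",cv2.fitEllipse(ct))
  File "h.py", line 20, in big
    return max(cs,key=cv2.contourArea)
ValueError: max() iterable argument is empty
```

```bash
python3 snap.py j wrist; sed -i 's/for nm in ("wrist","top")/for nm in ("wrist",)/' m9.py; python3 m9.py j; sed -i 's/"i_wrist"/"j_wrist"/; s/("i_top","top",(105,150,305,345),1)/("top0_p","top",(105,150,305,345),1)/' m10.py; python3 m10.py
```

```text
8.7667 [0.6065 0.2077 0.21  ] [ 0.2559 -0.5174  0.4253] [ 0.0042 -0.0124  0.0285] 0.8474759122552812
wrist 14186 height along n pct [0.0049 0.0096 0.0102 0.0107 0.0114]
slopes deg [-0.9686  0.1287] h0 0.009708733047119807
wrist outer ((356.79693603515625, 300.4869689941406), (44.47719192504883, 46.10173797607422), 3.3495936393737793)
disc ((352.39990234375, 303.71697998046875), (26.097702026367188, 32.30512619018555), 138.98536682128906)
top centre [[0.6613 0.1935 0.1075]] local [[-0.0004 -0.1273  0.01  ]] grip [[0.6644 0.1967 0.0997]]
top outer ((324.8865966796875, 130.44305419921875), (18.168869018554688, 18.79130744934082), 147.0919647216797)
disc ((326.3323974609375, 130.98492431640625), (12.845377922058105, 14.139877319335938), 19.792387008666992)
top centre [[0.6621 0.1925 0.1074]] local [[-0.0006 -0.1286  0.01  ]] grip [[0.6652 0.1957 0.0996]]
```

View pics/j_wrist_o.png

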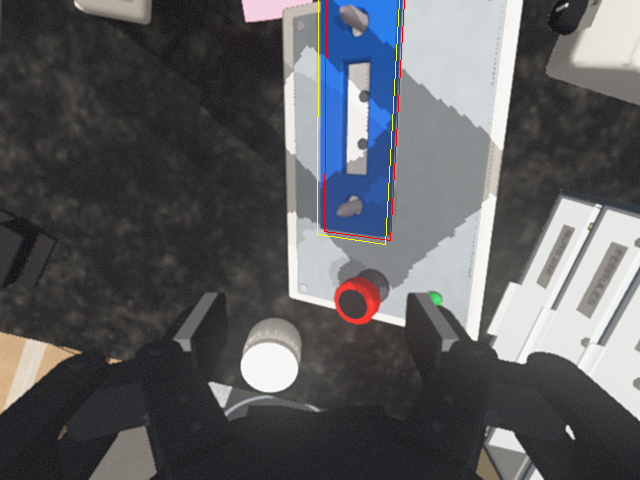

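>>> move_arm:
  increments:
    - {"tx": 0.0325,"ty": 0.05,"tz": 0.0,"turn": 90}
    - {"tx": 0.0325,"ty": 0.05,"tz": 0.0,"turn": 90}
    - {"tx": 0.0325,"ty": 0.05,"tz": 0.0,"turn": 90}
    - {"tx": 0.0325,"ty": 0.05,"tz": 0.0,"turn": 90}
    - {"tx": 0.0325,"ty": 0.05,"tz": 0.0,"turn": 90}
    - {"tx": 0.0325,"ty": 0.05,"tz": 0.0,"turn": 90}
    - {"tx": 0.0325,"ty": 0.05,"tz": 0.0,"turn": 90}
    - {"tx": 0.0325,"ty": 0.05,"tz": 0.01,"turn": 90}
    - {"tx": 0.0325,"ty": 0.05,"tz": 0.02,"turn": 90}
    - {"tx": 0.0325,"ty": 0.05,"tz": 0.03,"turn": 90}
    - {"tx": 0.0325,"ty": 0.05,"tz": 0.04,"turn": 90}
    - {"tx": 0.0325,"ty": 0.05,"tz": 0.05,"turn": 90}
    - {"tx": 0.0325,"ty": 0.05,"tz": 0.055,"turn": 90}
    - {"tx": 0.0325,"ty": 0.05,"tz": 0.055,"turn": 90}
    - {"tx": 0.0325,"ty": 0.05,"tz": 0.055,"turn": 90}
  gripper: 0.62

```text
time_s: 10.07
eef_pos: [0.665, 0.1964, 0.1549]
eef_rot: [0.001, 0.927, -0.375, -0.001]
wrist_force: [-0.6, -0.4, -0.5]
opening: 0.621
```

```bash
python3 snap.py k wrist
python3 - <<'E'
from h import *
np.set_printoptions(precision=4,suppress=True)
o=get_obs();print(o["eef_pos"],o["q"]);T=toolR();print(T); d=np.array([.665,.196,.082])-o["eef_pos"]; print("delta tool",T.T@d)
E
```

```text
10.0667 [0.665  0.1964 0.1549] [-0.6368 -0.3985 -0.4724] [-0.0027  0.0144 -0.0076] 0.6211028670452784
[0.6656 0.1963 0.1558] [0.1161 0.5059 1.34   0.0001 1.2969 0.8858]
[[ 0.7181 -0.696  -0.0012]
 [-0.696  -0.7181 -0.    ]
 [-0.0008  0.0008 -1.    ]]
delta tool [-0.0002  0.0006  0.0738]
```

View pics/k_wrist.png

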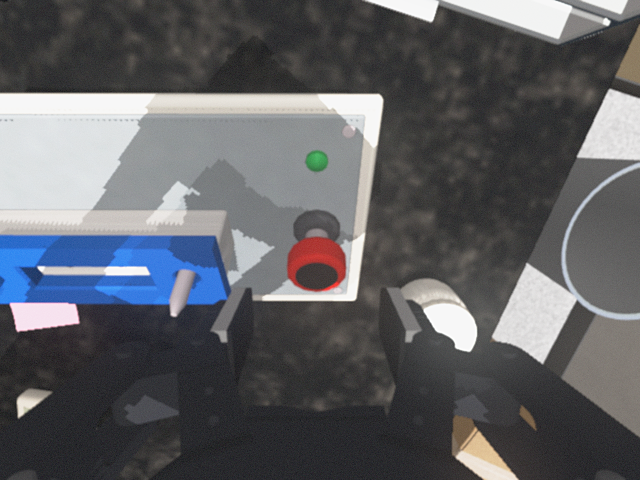

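>>> move_arm:
  increments:
    - {"tx": 0,"ty": 0.0006,"tz": 0.02,"turn": 0}
    - {"tx": 0,"ty": 0.0006,"tz": 0.04,"turn": 0}
    - {"tx": 0,"ty": 0.0006,"tz": 0.055,"turn": 0}
    - {"tx": 0,"ty": 0.0006,"tz": 0.066,"turn": 0}
    - {"tx": 0,"ty": 0.0006,"tz": 0.073,"turn": 0}
    - {"tx": 0,"ty": 0.0006,"tz": 0.073,"turn": 0}
    - {"tx": 0,"ty": 0.0006,"tz": 0.073,"turn": 0}

```text
time_s: 10.7
eef_pos: [0.6661, 0.195, 0.0834]
eef_rot: [-0.0, 0.926, -0.377, 0.0]
wrist_force: [0.4, 0.2, 0.4]
opening: 0.618
```

```bash
python3 snap.py l wrist
```

```text
10.7 [0.6661 0.195  0.0834] [0.4416 0.2109 0.4031] [ 0.0514 -0.0062  0.0286] 0.6182267922098917
```

View pics/l_wrist.png

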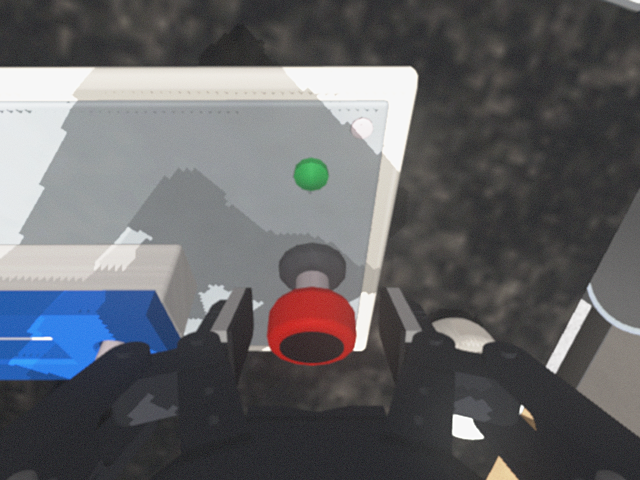

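>>> move_arm:
  increments:
    - {"tx": -0.001,"ty": 0,"tz": 0,"turn": 0}
    - {"tx": -0.001,"ty": 0,"tz": 0,"turn": 0}
    - {"tx": -0.001,"ty": 0,"tz": 0,"turn": 0}
    - {"tx": -0.001,"ty": 0,"tz": 0,"turn": 0}
    - {"tx": -0.001,"ty": 0,"tz": 0,"turn": 0}
    - {"tx": -0.001,"ty": 0,"tz": 0,"turn": 0}
    - {"tx": -0.001,"ty": 0,"tz": 0,"turn": 0}
  gripper: 0.2

```text
time_s: 11.33
eef_pos: [0.6653, 0.1964, 0.0851]
eef_rot: [-0.001, 0.926, -0.377, 0.0]
wrist_force: [-4.2, 1.9, 5.2]
opening: 0.37
```

```bash
python3 snap.py m wrist
```

```text
11.3333 [0.6653 0.1964 0.0851] [-4.1914  1.9291  5.1549] [ 0.2587  0.609  -0.1139] 0.36985848417449346
```

View pics/m_wrist.png

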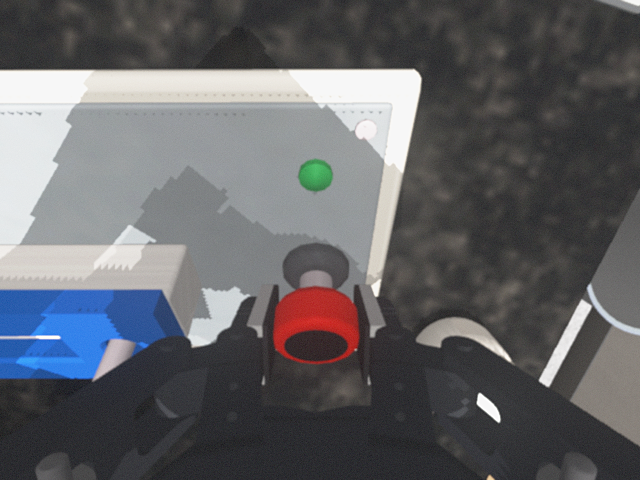

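>>> move_arm:
  increments:
    - {"tx": 0,"ty": 0.001,"tz": -0.0017,"turn": 0}
    - {"tx": 0,"ty": 0.002,"tz": -0.0035,"turn": 0}
    - {"tx": 0,"ty": 0.003,"tz": -0.0052,"turn": 0}
    - {"tx": 0,"ty": 0.004,"tz": -0.007,"turn": 0}
    - {"tx": 0,"ty": 0.005,"tz": -0.0087,"turn": 0}
    - {"tx": 0,"ty": 0.006,"tz": -0.0104,"turn": 0}
    - {"tx": 0,"ty": 0.006,"tz": -0.0104,"turn": 0}
    - {"tx": 0,"ty": 0.006,"tz": -0.0104,"turn": 0}

```text
time_s: 12.05
eef_pos: [0.6616, 0.1925, 0.0944]
eef_rot: [-0.001, 0.926, -0.377, 0.001]
wrist_force: [1.8, 5.1, -1.2]
opening: 0.367
```

>>> move_arm:
  increments:
    - {"tx": 0,"ty": 0.0005,"tz": -0.0009,"turn": 0}
    - {"tx": 0,"ty": 0.001,"tz": -0.0017,"turn": 0}
    - {"tx": 0,"ty": 0.001,"tz": -0.0017,"turn": 0}
    - {"tx": 0,"ty": 0.001,"tz": -0.0017,"turn": 0}

```text
time_s: 12.38
eef_pos: [0.6609, 0.1919, 0.096]
eef_rot: [-0.001, 0.926, -0.377, 0.001]
wrist_force: [2.1, 7.0, -1.5]
opening: 0.369
```

>>> move_arm:
  increments:
    - {"tx": 0,"ty": 0.0005,"tz": -0.0009,"turn": 0}
    - {"tx": 0,"ty": 0.001,"tz": -0.0017,"turn": 0}
    - {"tx": 0,"ty": 0.001,"tz": -0.0017,"turn": 0}
    - {"tx": 0,"ty": 0.001,"tz": -0.0017,"turn": 0}

```text
time_s: 12.72
eef_pos: [0.6604, 0.1913, 0.0974]
eef_rot: [-0.002, 0.926, -0.377, 0.001]
wrist_force: [2.8, 6.5, -2.9]
opening: 0.369
```

>>> move_arm:
  increments:
    - {"tx": 0,"ty": 0.0005,"tz": -0.0009,"turn": 0}
    - {"tx": 0,"ty": 0.001,"tz": -0.0017,"turn": 0}
    - {"tx": 0,"ty": 0.001,"tz": -0.0017,"turn": 0}
    - {"tx": 0,"ty": 0.001,"tz": -0.0017,"turn": 0}

```text
time_s: 13.05
eef_pos: [0.6602, 0.1912, 0.0976]
eef_rot: [-0.002, 0.926, -0.377, 0.001]
wrist_force: [11.2, 10.5, -12.6]
opening: 0.368
```

```bash
python3 snap.py n wrist scene
```

```text
13.05 [0.6602 0.1912 0.0976] [ 11.1873  10.5109 -12.6354] [ 1.6536 -1.6505 -0.0853] 0.3679143900558049
```

View pics/n_wrist.png

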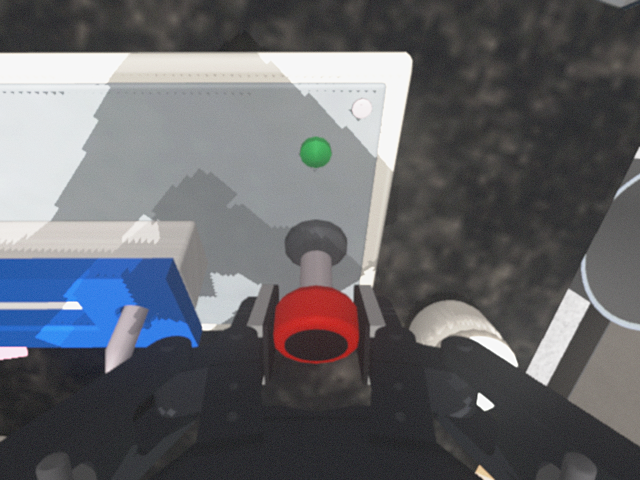

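>>> move_arm:
  increments:
    - {"tx": 0,"ty": 0,"tz": 0,"turn": 0}
    - {"tx": 0,"ty": 0,"tz": 0,"turn": 0}
    - {"tx": 0,"ty": 0,"tz": 0,"turn": 0}
    - {"tx": 0,"ty": 0,"tz": 0,"turn": 0}
    - {"tx": 0,"ty": 0,"tz": 0,"turn": 0}
    - {"tx": 0,"ty": 0,"tz": 0,"turn": 0}
  gripper: 0.62

```text
time_s: 13.65
eef_pos: [0.659, 0.1889, 0.0991]
eef_rot: [-0.0, 0.926, -0.377, 0.0]
wrist_force: [0.4, 0.3, 0.1]
opening: 0.616
```

>>> move_arm:
  increments:
    - {"tx": 0,"ty": 0,"tz": -0.01,"turn": 0}
    - {"tx": 0,"ty": 0,"tz": -0.03,"turn": 0}
    - {"tx": 0,"ty": 0,"tz": -0.06,"turn": 0}
    - {"tx": 0,"ty": 0,"tz": -0.09,"turn": 0}
    - {"tx": 0.03,"ty": 0.03,"tz": -0.12,"turn": 0}
    - {"tx": 0.06,"ty": 0.06,"tz": -0.14,"turn": 0}
    - {"tx": 0.06,"ty": 0.06,"tz": -0.14,"turn": 0}
    - {"tx": 0.06,"ty": 0.06,"tz": -0.14,"turn": 0}
    - {"tx": 0.06,"ty": 0.06,"tz": -0.14,"turn": 0}

```text
time_s: 14.4
eef_pos: [0.6602, 0.1036, 0.2397]
eef_rot: [-0.0, 0.926, -0.378, 0.0]
wrist_force: [-0.1, 0.1, -1.2]
opening: 0.619
```

```bash
python3 snap.py o wrist scene top; sed -i 's/for nm in ("wrist",)/for nm in ("top",)/' m9.py; python3 m9.py o; sed -i 's/"top0_p"/"o_top"/; s/("j_wrist".*,1),(/(/;s/for f,nm,roi,sc in ((\(.*\))):/for f,nm,roi,sc in ((\1),):/' m10.py; sed -n 5p m10.py; python3 m10.py
```

```text
14.4 [0.6602 0.1036 0.2397] [-0.0608  0.0508 -1.1881] [ 0.0371 -0.0152  0.0236] 0.618819499620057
top 1983 height along n pct [0.0075 0.0095 0.0108 0.0121 0.0138]
slopes deg [ 0.2769 -0.0571] h0 0.01071753683357922
for f,nm,roi,sc in (("o_top","top",(105,150,305,345),1),):
top outer ((324.88763427734375, 130.32907104492188), (17.684301376342773, 18.620891571044922), 125.48359680175781)
disc ((326.37164306640625, 130.85958862304688), (13.365181922912598, 14.323962211608887), 5.308215618133545)
top centre [[0.6623 0.1924 0.1074]] local [[-0.0005 -0.1288  0.01  ]] grip [[0.6654 0.1956 0.0996]]
```

View pics/o_top_o.png

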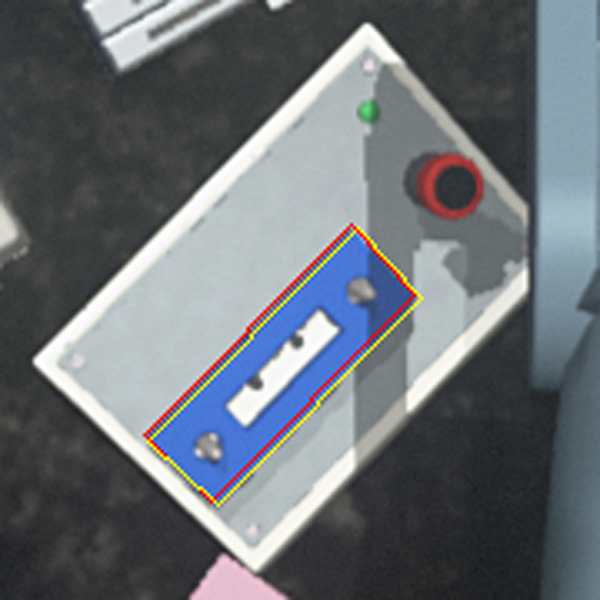

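View pics/o_wrist.png

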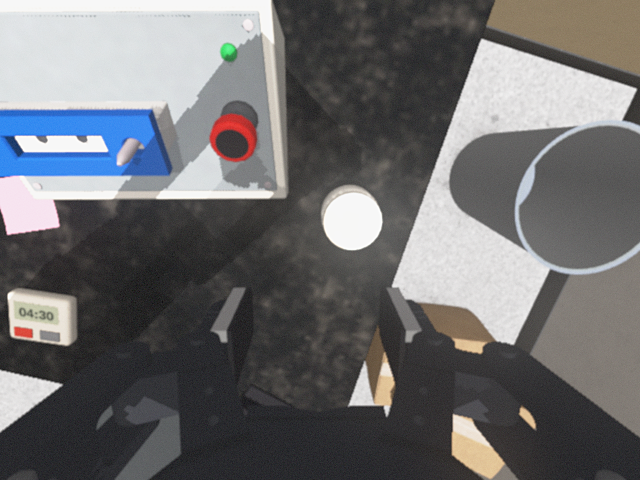

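View pics/o_scenez.png

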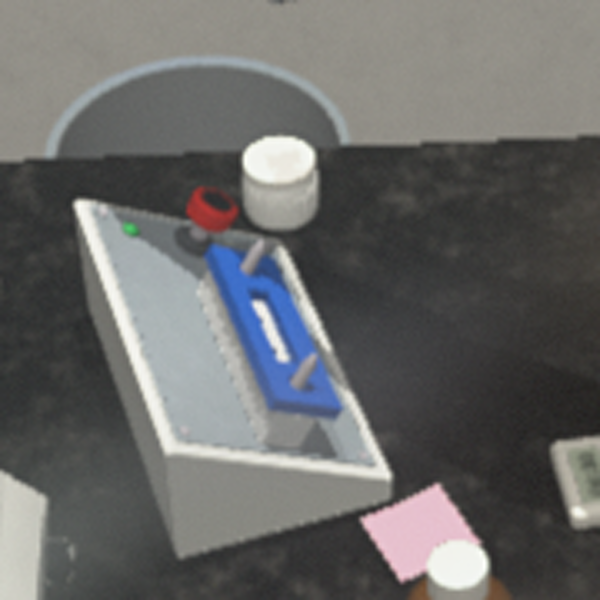

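```bash
python3 -c "
from bench import workorder,get_obs
print(get_obs()['dq']); print(workorder.hand_in())"
```

```text
[ 0.00890576  0.00681117 -0.00111144 -0.00395819 -0.00143304 -0.00329807]
the job is handed in; nothing more can be done
None
```

The gasket plate is on both pins and home on the bar. The red knob was pulled to its stop and sprang back. I handed the job in at about 14.6 s of the 43 s allowed.

**Plate:** The moves can't tilt the tool, so I lowered the plate level until both pin tips poked through the holes, then let go. It tilted and slid down the pins by itself. From the top camera, its upper face is about 10.7 mm above the bar along the pins (10 mm when home). The slope errors there are 0.3° or less, and the outline matches the predicted home position. An earlier wrist depth fit read about 1° off flat, with the height at 9.7–10.2 mm. I put the difference down to camera noise.

**Knob:** I pinched it across its diameter and pulled along the pin axis for about 14.5 mm. There it stopped moving and the wrist force rose to about 20 N, well under the limit. After I opened the fingers, its head measured within 0.2 mm of where it started.

**Checks that disagreed:**
- **Scene camera:** it read about 4 mm off in x compared with the top and wrist cameras, for both plate and bar, so I didn't use it for measuring.
- **Bar height:** the top and wrist cameras differed by about 2.7 mm. I allowed for that by lowering the plate in small steps and watching the force.
- **First knob reading:** it came from a picture taken while the arm was still settling and was about 8 mm off, so I measured again.

The jar and timer look undisturbed in the last pictures, and only the bottle's cap is in view, in its place. The arm was clear of everything and practically still at hand-in.

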